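# Change the chuck-held electrode and plug in the contact pins

### The job

Change the electrode of the test stand: loosen the chuck by turning its sleeve, lift the worn electrode out and leave it in the discard tray, stand the new electrode from the holder on the floor of the chuck, and turn the sleeve back until all three jaws grip it firmly and upright. Only then plug every contact pin that lies on the bench fully home into the sloping terminal openings, one pin to an opening, any order; leave the core, bottle and beaker as they are.

Things in the scene. Friction and masses are not known exactly. Their poses are not given: they have to be found in the camera images.
- chuck_floor (a point): Centre of the bore floor of the fixed upright three-jaw chuck, on its vertical axis, 12 mm above the bench: the foot of a loaded electrode stands here. The chuck is dark steel, 63 mm high, with a foot flange 90 mm across and 12 mm high. Its bore is 26 mm wide from 12 to 36 mm height; the jaws stand above that, from 37 to 63 mm height.
- sleeve (a joint): The chuck's knurled steel sleeve: 64 mm across, 17 to 62 mm above the bench, gripped from above. Grows counter-clockwise seen from above, which OPENS the jaws 4 mm (radius) per rad: free circle radius 10.3 mm at 0, 15.1 at the open stop 1.2, 8.3 at -0.5. Touches a 20 mm rod near -0.08, then stiffens; turned on and let go, it settles near -0.13 with about 20 N on each jaw. Friction 0.3 N m.
- jaw0: One of three aluminium jaws of the chuck, 120 degrees apart, that slide in and out together as the sleeve turns; 10 mm wide, 26 mm high. Origin on the chuck axis at bench level when the sleeve is at 0; it shifts outward along the jaw's x as the jaw opens.
- jaw1: One of three aluminium jaws of the chuck, 120 degrees apart, that slide in and out together as the sleeve turns; 10 mm wide, 26 mm high. Origin on the chuck axis at bench level when the sleeve is at 0; it shifts outward along the jaw's x as the jaw opens.
- jaw2: One of three aluminium jaws of the chuck, 120 degrees apart, that slide in and out together as the sleeve turns; 10 mm wide, 26 mm high. Origin on the chuck axis at bench level when the sleeve is at 0; it shifts outward along the jaw's x as the jaw opens.
- electrode_old: Worn steel electrode rod, 20 mm diameter, 74 mm long, dark, eaten away at its top; origin at the centre of its foot, z along it. At the start it stands in the chuck, lightly held, with 24 mm showing above the jaws.
- electrode_new: New straight bright steel electrode rod, 20 mm diameter, 82 mm long; origin at the centre of its foot, z along it. At the start it stands upright in the holder, a fixed round white cup 48 mm across, 35 mm high, bore 25 mm, floor 4 mm above the bench; in the chuck it shows 32 mm above the sleeve.
- tray: Loose open aluminium discard tray, 130 mm (x) by 150 mm (y), 40 mm high, walls and floor 4 mm; origin at the centre of its underside.
- terminals: Grey sloping block of a fixed console, 200 mm wide (y), 60 along the slope (x, downhill), 60 thick; z is the face's outward normal, 40 deg above level, looking away from the robot; origin: centre of its back. Four openings 50 mm apart along y, 13 wide, 53 deep, square to the face, mouths 75 mm above the bench, face top 98. Housing 72 high, 214 wide, reaches 110 mm from the mouths toward the robot.
- home0 (a point): Point on the axis of terminal opening 0 (of 4), 35 mm out from the mouth along the terminal block's z: the centre of a pin's handle is here when the pin is fully home (shoulder against the face).
- home1 (a point): Point on the axis of terminal opening 1 (of 4), 35 mm out from the mouth along the terminal block's z: the centre of a pin's handle is here when the pin is fully home (shoulder against the face).
- home2 (a point): Point on the axis of terminal opening 2 (of 4), 35 mm out from the mouth along the terminal block's z: the centre of a pin's handle is here when the pin is fully home (shoulder against the face).
- home3 (a point): Point on the axis of terminal opening 3 (of 4), 35 mm out from the mouth along the terminal block's z: the centre of a pin's handle is here when the pin is fully home (shoulder against the face).
- pin0: Contact pin lying on the bench (some may be absent): red square plastic handle 70 mm long, 22 by 22 mm with a round brass tip, 10 mm diameter, 50 mm long, on its +x end; 80 g. Origin at the centre of the handle, x along the pin towards the tip (tip end at 85 mm). At the start it lies flat, tip roughly towards the robot (within 0.5 rad).
- pin1: Contact pin lying on the bench (some may be absent): red square plastic handle 70 mm long, 22 by 22 mm with a round brass tip, 10 mm diameter, 50 mm long, on its +x end; 80 g. Origin at the centre of the handle, x along the pin towards the tip (tip end at 85 mm). At the start it lies flat, tip roughly towards the robot (within 0.5 rad).
- pin2: Contact pin lying on the bench (some may be absent): red square plastic handle 70 mm long, 22 by 22 mm with a round brass tip, 10 mm diameter, 50 mm long, on its +x end; 80 g. Origin at the centre of the handle, x along the pin towards the tip (tip end at 85 mm). At the start it lies flat, tip roughly towards the robot (within 0.5 rad).
- pin3: Contact pin lying on the bench (some may be absent): red square plastic handle 70 mm long, 22 by 22 mm with a round brass tip, 10 mm diameter, 50 mm long, on its +x end; 80 g. Origin at the centre of the handle, x along the pin towards the tip (tip end at 85 mm). At the start it lies flat, tip roughly towards the robot (within 0.5 rad).
- core: Bystander: concrete core disc 100 mm across, 50 mm high, origin under its centre. Leave it alone.
- wash_bottle: Bystander: white plastic bottle 64 mm across, 170 mm high, origin under its centre. Leave it alone.
- beaker: Bystander: glass cup 70 mm across, 90 mm high, origin under its centre. Leave it alone.

How it is judged (in metres and radians):
On the way, in this order (a step that is already met when the one before it is completed fails the run):
1. the worn electrode lies in the discard tray (x of electrode_old in the frame of tray between -0.07 and 0.07 m and y of electrode_old in the frame of tray between -0.08 and 0.08 m and z of electrode_old in the frame of tray below 0.05 m), for 0.2 s.
2. the new electrode stands on the floor of the chuck, jaws still open (distance between electrode_new and chuck_floor below 0.008 m and angle between electrode_new's own z axis and vertical below 0.2 rad and value of joint sleeve above 0.1 rad), for 0.2 s.
3. the jaws are closed tight on the new electrode, which stands upright on the chuck's floor (distance between electrode_new and chuck_floor below 0.006 m and angle between electrode_new's own z axis and vertical below 0.06 rad and value of joint sleeve below -0.09 rad and (contact force between each of jaw0, jaw1 and electrode_new above 3 N or contact force between each of jaw0, jaw2 and electrode_new above 3 N or contact force between each of jaw1, jaw2 and electrode_new above 3 N)), for 0.2 s.
4. every contact pin present is fully home in a terminal opening ((distance between pin0 and home0 below 0.01 m or distance between pin0 and home1 below 0.01 m or distance between pin0 and home2 below 0.01 m or distance between pin0 and home3 below 0.01 m) and angle between the x axis of each of pin0, pin1, pin2, pin3 and the z axis of terminals, either way round below 0.2 rad and (distance between pin1 and home0 below 0.01 m or distance between pin1 and home1 below 0.01 m or distance between pin1 and home2 below 0.01 m or distance between pin1 and home3 below 0.01 m) and (distance between pin2 and home0 below 0.01 m or distance between pin2 and home1 below 0.01 m or distance between pin2 and home2 below 0.01 m or distance between pin2 and home3 below 0.01 m) and (distance between pin3 and home0 below 0.01 m or distance between pin3 and home1 below 0.01 m or distance between pin3 and home2 below 0.01 m or distance between pin3 and home3 below 0.01 m)), for 0.2 s.
At the end, for the whole second after the job is handed in: Worn electrode in the tray; new electrode on the chuck floor (foot within 6 mm, tilt under 0.06 rad), sleeve below -0.09 rad, two jaws or more pressing with over 3 N; every pin present within 10 mm of a home point and 0.2 rad of its axis; all at rest (all of step 1 and all of step 3 and all of step 4 and linear speed of each of pin0, pin1, pin2, pin3, electrode_old, electrode_new below 0.02 m/s and angle between tray's own z axis and vertical below 0.1 rad); the robot touches nothing.
It fails at once if a pin is plugged in while the chuck does not yet grip the new electrode (electrode not on the chuck's floor, or sleeve open beyond 0.25 rad) ((((distance between pin0 and home0 below 0.01 m or distance between pin0 and home1 below 0.01 m or distance between pin0 and home2 below 0.01 m or distance between pin0 and home3 below 0.01 m) and angle between the x axis of pin0 and the z axis of terminals, either way round below 0.2 rad) or ((distance between pin1 and home0 below 0.01 m or distance between pin1 and home1 below 0.01 m or distance between pin1 and home2 below 0.01 m or distance between pin1 and home3 below 0.01 m) and angle between the x axis of pin1 and the z axis of terminals, either way round below 0.2 rad) or ((distance between pin2 and home0 below 0.01 m or distance between pin2 and home1 below 0.01 m or distance between pin2 and home2 below 0.01 m or distance between pin2 and home3 below 0.01 m) and angle between the x axis of pin2 and the z axis of terminals, either way round below 0.2 rad) or ((distance between pin3 and home0 below 0.01 m or distance between pin3 and home1 below 0.01 m or distance between pin3 and home2 below 0.01 m or distance between pin3 and home3 below 0.01 m) and angle between the x axis of pin3 and the z axis of terminals, either way round below 0.2 rad)) and (value of joint sleeve above 0.25 rad or distance between electrode_new and chuck_floor above 0.02 m)).
It fails at once if a bystander (core, bottle, beaker) is moved more than 40 mm or knocked over (distance of any of core, wash_bottle, beaker from where it was at the start of the episode above 0.04 m or angle between any of core, wash_bottle, beaker's own z axis and vertical above 0.5 rad).
Of pin0, pin1, pin2, pin3 only 2 to 4 are there at a start; the rules pass over those that are not, and their reading is None.
At some moment in a run one of pin0, pin1, pin2, pin3 may be knocked a few centimetres aside while the robot is not near it.
It also fails if it takes over 210 s, if anything falls off the work surface, if the arm or the gripper's body presses on something with over 40 N, if the wrist force passes 120 N, or if a joint passes its speed limit or range.

### The arm

A 6-joint arm with a two-finger parallel gripper is mounted at the origin on the work surface. World frame = base frame: x ahead of the robot, y to its left, z up, the work surface at z = 0. Lengths are in m, angles in degrees, forces in N, time in s.
With the tool pointing down it reaches from about 0.375 to 0.9 m from the base axis. Payload 3.1 kg.
Tool frame: the origin (TCP) lies on the centre line of the jaws, within the pads' length; the fingertips stand 19 mm ahead of it and the grasp point (between the pads) is the TCP (tips_ahead is the distance from the TCP to the fingertips, in m); z points along the fingers, y is the line along which they close (so a half turn about z gives the same grasp; the last joint's range is limited). The gripper opens to 87 mm and grips with 3 to 60 N. Pads are 19 mm wide; open, the fingers measure 117 mm over their backs; the gripper's body (75 mm by 190 mm) begins 51 mm behind the grasp point.
Start: joints at [-78.638, 30.224, 82.088, -0, 67.689, -10.227], TCP at [0.23, -0.581, 0.242] pointing down, gripper open.
Joint ranges: [-176.69, 176.69], [-43.24, 126.21], [12.49, 139.97], [-82, 262], [0, 151.66], [-163.58, 163.58]. Speed limits (degrees/s): [159.86, 159.86, 180, 180, 180, 180].

### API

Orientations are given as a 3x3 rotation matrix whose columns are the frame's x, y, z axes.
In Python, from rig import read_state, capture, hand_in, trace, landmark_of, tips_ahead gives the robot as it stands.
- The arm moves only by the shell command python3 -m jog 'ROWS'. ROWS is JSON, a list of rows, each an object of numbers: "tx", "ty", "tz": the shift along the tool's x, y, z in cm; "roll": the turn about the tool's z in rad; "jaw": the opening, from 0 (shut) to 1 (fully open). A call has 1 to 8 rows; each row shifts and turns the commanded pose from where the row before left it, along the tool's axes as they then stand; what a row does not reach is not made up. A row lasts 1/10 s, in which the tool goes at most 50 mm and 8.59 degrees, less where a joint would pass 70% of its speed; a pose out of reach is approached as far as the arm can. A call with a gripper value outside its range is refused whole. The fingers move at their own pace and stop on an object; the grip force is fixed at half the most. Time passes only in rows, so rows that do not move let the fingers close. It gives the time, the measured TCP pose, the force, the opening and the grip force at its end, in the units of the state.
- read_state(): the state, without advancing time (a new reading comes with each control period).
- capture(name): name is "side" or "top" or "wrist"; returns a dict with "img" (400x640x3 uint8, red, green, blue), "vertical_fov" (degrees; the focal length in pixels is half the picture's height over the tangent of half this angle, whatever the lens; pixels are square), "cx", "cy" (the principal point, pixels), "cam_to_world" (4x4, takes a point from camera to world coordinates); the wrist camera has in their place "tool_from_camera" (4x4, takes a point from camera to tool coordinates, whose origin is the TCP and whose axes are the flange's). Camera axes: x right, y up, looking along -z (the intrinsics and any distortion apply to the point x, -y, -z); pixel columns grow to the right and rows downward; lengths in m; the calibration is good to about 2 mm. A picture is of the moment at which its call begins: read the wrist's pose just before it. There is no depth.
- hand_in(): hands the job in; it is judged then, once.
Trained networks look in the newest picture that a camera, given by its name, has taken for a name from the list of things; names that differ only in an ending like _2 or _b are one class to them, and where a whole thing is asked for, a point or a joint stands for the part that bears it (a point fixed in the world has none). Each returns a list of dicts, best first, with "p" (0 to 1); they miss things now and then, are a little off and sometimes report something else, mostly with a low value. They report only what shows in the picture. A call takes as long as a camera call.
- trace(camera, thing): "pixels" (400x640 bool, what is visible of it) and "bbox" ([left, top, width, height] in pixels, round what is visible of it).
- landmark_of(camera, thing): "point" ([row, column] in pixels: a listed point, or the origin of a listed thing).
The state is a dict: "time_s": time; "joint_positions": joint angles; "qvel": joint speeds; "tau": joint torques, N m; "position": TCP position; "tcp_rot": TCP orientation; "force": force on the tool from outside, world axes, zero at the start; "moment": the same for the moment, N m; "opening": opening from 0.0 (shut) to 1.0 (fully open); "grasp_force": force on a finger pad.
Only numpy, scipy, OpenCV 4.12 (cv2) and the standard library are available. Lean on these libraries where they do the work, as an engineer would, in place of code of your own. Each camera call takes 0.05 s, during which the arm holds its last target. There are 200 camera calls.

## Working session

There is one attempt and no reset: what is moved stays moved. The work goes in short steps, Python scripts to look and compute and a shell command to move; the robot and the scene stay as the last step left them, time stands still between calls to the robot, and variables do not carry over. Pictures are saved under pics/ and viewed, at most 14 in all, crops included, and the job is handed in when it is done.

```bash
ls; mkdir -p pics; cat > h.py <<'E'
import numpy as np, cv2
from rig import *
E
python3 - <<'E'
from h import *
s=read_state(); print(s)
ims=[]
for c in ["side","top"]:
    d=capture(c); cv2.imwrite(f"pics/{c}0.png",d["img"][:,:,::-1])
    print(c,{k:(np.round(v,4).tolist() if k=="cam_to_world" else v) for k,v in d.items() if k!="img"})
d=capture("wrist"); cv2.imwrite("pics/wrist0.png",d["img"][:,:,::-1]); print({k:v for k,v in d.items() if k!="img"})
E
```

```text
pics
{'time_s': 0.0, 'joint_positions': array([-7.86360728e+01,  3.02790732e+01,  8.21567853e+01, -2.17519894e-04,
        6.76872023e+01, -1.02267366e+01]), 'qvel': array([ 0.00949207,  0.14291297, -0.00555419,  0.02011408, -0.06542177,
        0.01909885]), 'tau': array([-4.21185750e-04, -4.40045071e+01, -1.76593477e+01,  6.31854264e-02,
        5.82899828e-02, -1.87062428e-04]), 'position': array([ 0.22987778, -0.58045093,  0.24056821]), 'tcp_rot': array([[ 9.29836007e-01,  3.67973937e-01, -4.26648682e-04],
       [ 3.67973990e-01, -9.29833701e-01,  2.10501398e-03],
       [ 3.77877958e-04, -2.11431341e-03, -9.99997693e-01]]), 'force': array([-0.65276342,  0.05211025, -1.21286428]), 'moment': array([ 0.04159809,  0.04742716, -0.00770103]), 'grasp_force': 0.0, 'opening': 0.9999232619049133}
side {'vertical_fov': 55.83697402252926, 'cx': 316.2089013126136, 'cy': 202.73587967764547, 'cam_to_world': [[0.9491, 0.1711, -0.2643, 0.3444], [-0.3145, 0.4773, -0.8205, -0.8647], [-0.0143, 0.8619, 0.5068, 0.6041], [0.0, 0.0, 0.0, 1.0]]}
top {'vertical_fov': 46.02685522615005, 'cx': 310.2133069687789, 'cy': 199.0420421572214, 'cam_to_world': [[-0.0057, 0.9988, -0.048, 0.5263], [-1.0, -0.006, -0.007, -0.0066], [-0.0072, 0.048, 0.9988, 1.4004], [0.0, 0.0, 0.0, 1.0]]}
{'vertical_fov': 64.19057859206552, 'cx': 318.5809860490183, 'cy': 195.36863552070903, 'tool_from_camera': array([[-5.32071163e-05,  9.57069543e-01,  2.89858390e-01,
         7.90691144e-02],
       [ 9.99999998e-01,  4.69099782e-05,  2.86726385e-05,
         1.38403405e-04],
       [ 1.38444583e-05,  2.89858391e-01, -9.57069544e-01,
        -1.43397338e-01],
       [ 0.00000000e+00,  0.00000000e+00,  0.00000000e+00,
         1.00000000e+00]])}
```

View pics/side0.png

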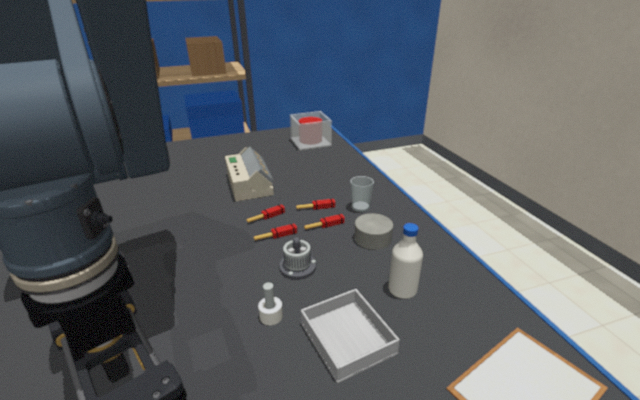

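View pics/top0.png

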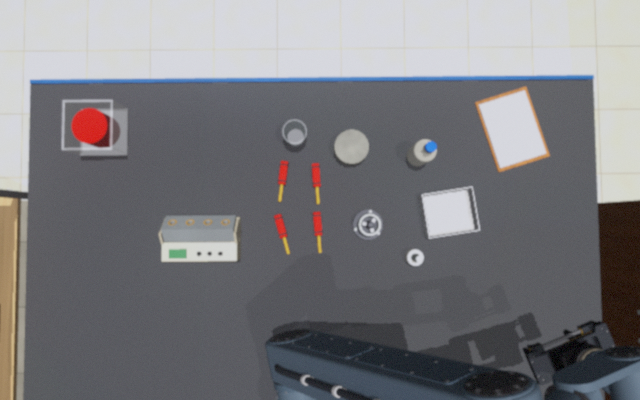

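Side view: pins at about (265,214), (318,204), (277,231), (326,223), chuck (297,255), holder (270,308), tray (348,333), console (250,175). The top view shows the same: four pins at x≈280–318, chuck (369,224), holder (415,257), tray (450,212) and the console at the left (200,238).

```bash
cat >> h.py <<'E'
def cam(name):
    s=read_state(); d=capture(name)
    if name=="wrist":
        T=np.eye(4);T[:3,:3]=s["tcp_rot"];T[:3,3]=s["position"];M=T@d["tool_from_camera"]
    else: M=d["cam_to_world"]
    f=200/np.tan(np.radians(d["vertical_fov"]/2))
    return dict(M=M,f=f,cx=d["cx"],cy=d["cy"],img=d["img"],s=s)
def ray(c,rc):
    r,k=rc; v=np.array([(k-c["cx"])/c["f"],-(r-c["cy"])/c["f"],-1.]); v=c["M"][:3,:3]@v
    return c["M"][:3,3],v/np.linalg.norm(v)
def proj(c,P):
    p=np.linalg.inv(c["M"])@np.append(P,1); return np.array([c["cy"]-c["f"]*p[1]/-p[2],c["cx"]+c["f"]*p[0]/-p[2]])
def tri(rays):
    A=sum(np.eye(3)-np.outer(v,v) for o,v in rays); b=sum((np.eye(3)-np.outer(v,v))@o for o,v in rays)
    P=np.linalg.solve(A,b); e=max(np.linalg.norm(np.cross(P-o,v)) for o,v in rays); return P,e
def onz(c,rc,z):
    o,v=ray(c,rc); return o+v*(z-o[2])/v[2]
E
python3 - <<'E'
from h import *
C={n:cam(n) for n in ["side","top"]}
for t in ["chuck_floor","electrode_old","electrode_new","tray","terminals","home0","home1","home2","home3","sleeve"]:
    L={n:landmark_of(n,t) for n in C}
    if all(L.values()):
        P,e=tri([ray(C[n],L[n][0]["point"]) for n in C]); print(t,P.round(3),e.round(4),[round(L[n][0]["p"],2) for n in C],[len(L[n]) for n in C])
    else: print(t,L)
for n in C:
    for d in landmark_of(n,"pin0"): print(n,np.round(d["point"],1),round(d["p"],2),onz(C[n],d["point"],.011).round(3))
E
```

```text
chuck_floor {'side': [{'point': [264.1, 295.8], 'p': 0.7}], 'top': []}
electrode_old [ 0.535 -0.017 -0.117] 0.0113 [0.5, 0.55] [1, 2]
electrode_new [ 0.423 -0.296 -0.006] 0.0006 [0.81, 0.66] [1, 3]
tray [ 0.552 -0.405  0.005] 0.0002 [0.98, 0.84] [2, 1]
terminals [0.485 0.323 0.016] 0.0085 [0.74, 0.87] [1, 3]
home0 [0.556 0.404 0.091] 0.0132 [0.94, 0.94] [4, 2]
home1 [0.556 0.404 0.091] 0.0132 [0.94, 0.94] [4, 2]
home2 [0.556 0.404 0.091] 0.0132 [0.94, 0.94] [4, 2]
home3 [0.556 0.404 0.091] 0.0132 [0.94, 0.94] [4, 2]Traceback (most recent call last):
  File "<stdin>", line 4, in <module>
ValueError: it knows: beaker, chuck_floor, core, electrode_new, electrode_old, home, jaw, pin, terminals, tray, wash_bottle
```

```bash
cat >> h.py <<'E'
def go(P,A=0):
    s=read_state(); R=s["tcp_rot"]; a=np.degrees(np.arctan2(R[1,0],R[0,0]))
    d=R.T@(np.array(P)-s["position"]); print("cm in tool:",(d*100).round(2),"roll",round(np.radians(a-A),3),"az",a.round(2),"pos",s["position"].round(4),"t",round(s["time_s"],1))
E
python3 - <<'E'
from h import *
c=cam("top")
for rc in [(224,369),(257,415)]: print(onz(c,rc,.07).round(3))
for d in landmark_of("top","pin"): print(np.round(d["point"],1),round(d["p"],2),onz(c,d["point"],.011).round(3))
go([.505,-.175,.24])
E
```

```text
[ 0.519 -0.163  0.07 ]
[ 0.426 -0.291  0.07 ]
[222.7 316.9] 0.78 [ 0.523 -0.016  0.011]
[227.4 278.4] 0.69 [0.51  0.097 0.011]
[175.2 315.6] 0.61 [ 0.664 -0.013  0.011]
[174.8 281.8] 0.55 [0.665 0.087 0.011]
cm in tool: [ 40.52 -27.65   0.16] roll 0.377 az 21.59 pos [ 0.23   -0.5811  0.2415] t 1.2
```

```bash
python3 -m jog '[{"tx":3.5,"ty":-2.36},{"tx":3.5,"ty":-2.36},{"tx":3.5,"ty":-2.36},{"tx":3.5,"ty":-2.36},{"tx":3.5,"ty":-2.36},{"tx":3.5,"ty":-2.36}]'
python3 -m jog '[{"tx":3.5,"ty":-2.36},{"tx":3.5,"ty":-2.36},{"tx":3.5,"ty":-2.36},{"tx":3.5,"ty":-2.36},{"tx":3.5,"ty":-2.36},{"tx":3.5,"ty":-2.36}]'
python3 -m jog '[{"roll":0.0945},{"roll":0.0945},{"roll":0.0945},{"roll":0.0945},{},{}]'
python3 - <<'E'
from h import *
c=cam("wrist"); cv2.imwrite("pics/w1.png",c["img"][:,:,::-1])
for t in ["chuck_floor","electrode_old","jaw"]:
    for d in landmark_of("wrist",t): print(t,np.round(d["point"],1),round(d["p"],2),onz(c,d["point"],.012).round(4))
for d in trace("wrist","electrode_old"): print(d["bbox"],d["p"])
go([.519,-.163,.24])
E
```

```text
cm in tool: [ 42.26 -28.24   0.16] roll 0.377 az 21.59 pos [ 0.23   -0.5811  0.2416] t 1.5$[0]: bad value
$[0]: bad value
$[0]: bad value
```

View pics/w1.png

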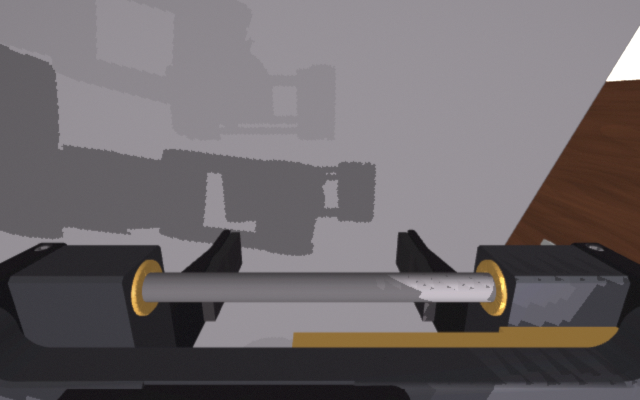

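The wrist picture shows only bench and the fingers in the lower half; the rows were refused (probably all keys are required).

```bash
python3 -m jog '[{"tx":3.5,"ty":-2.36,"tz":0,"roll":0,"jaw":1}]'
```

```text
time_s: 1.6
position: [0.252, -0.5507, 0.2417]
tcp_rot: [[0.932, 0.364, -0.0], [0.364, -0.932, -0.006], [-0.002, 0.005, -1.0]]
force: [1.5, 1.1, 1.0]
opening: 1.003
grasp_force: 0.0
```

```bash
python3 -m jog '[{"tx":3.5,"ty":-2.36,"tz":0,"roll":0,"jaw":1},{"tx":3.5,"ty":-2.36,"tz":0,"roll":0,"jaw":1},{"tx":3.5,"ty":-2.36,"tz":0,"roll":0,"jaw":1},{"tx":3.5,"ty":-2.36,"tz":0,"roll":0,"jaw":1},{"tx":3.5,"ty":-2.36,"tz":0,"roll":0,"jaw":1},{"tx":3.5,"ty":-2.36,"tz":0,"roll":0,"jaw":1}]' >/dev/null
python3 -m jog '[{"tx":3.5,"ty":-2.36,"tz":0,"roll":0,"jaw":1},{"tx":3.5,"ty":-2.36,"tz":0,"roll":0,"jaw":1},{"tx":3.5,"ty":-2.36,"tz":0,"roll":0,"jaw":1},{"tx":3.5,"ty":-2.36,"tz":0,"roll":0,"jaw":1},{"tx":3.5,"ty":-2.36,"tz":0,"roll":0,"jaw":1}]'
python3 -m jog '[{"tx":0,"ty":0,"tz":0,"roll":0.0945,"jaw":1},{"tx":0,"ty":0,"tz":0,"roll":0.0945,"jaw":1},{"tx":0,"ty":0,"tz":0,"roll":0.0945,"jaw":1},{"tx":0,"ty":0,"tz":0,"roll":0.0945,"jaw":1},{"tx":0,"ty":0,"tz":0,"roll":0,"jaw":1},{"tx":0,"ty":0,"tz":0,"roll":0,"jaw":1}]'
python3 - <<'E'
from h import *
c=cam("wrist"); cv2.imwrite("pics/w2.png",c["img"][:,:,::-1])
for t in ["chuck_floor","electrode_old","jaw"]:
    for d in landmark_of("wrist",t): print(t,np.round(d["point"],1),round(d["p"],2),onz(c,d["point"],.012).round(4))
for d in trace("wrist","electrode_old"): print(d["bbox"],d["p"])
go([.519,-.163,.24])
E
```

```text
time_s: 2.7
position: [0.5172, -0.1618, 0.2418]
tcp_rot: [[0.93, 0.368, 0.001], [0.368, -0.93, -0.0], [0.0, 0.0, -1.0]]
force: [0.4, -1.1, -0.4]
opening: 0.997
grasp_force: 0.0
time_s: 3.3
position: [0.5163, -0.1633, 0.2416]
tcp_rot: [[1.0, 0.001, 0.0], [0.001, -1.0, -0.0], [0.0, 0.0, -1.0]]
force: [0.3, 0.5, 0.1]
opening: 1.001
grasp_force: 0.0
chuck_floor [164.7 321.3] 0.96 [ 0.5206 -0.1669  0.012 ]
electrode_old [168.9 323.8] 0.7 [ 0.5155 -0.1699  0.012 ]
jaw [169.  320.8] 0.55 [ 0.5154 -0.1663  0.012 ]
jaw [164.6 320. ] 0.49 [ 0.5207 -0.1654  0.012 ]
[311.9, 160.0, 21.8, 31.6] 0.81
[282.1, 125.6, 75.2, 80.1] 0.29
cm in tool: [ 0.27 -0.03  0.15] roll -0.001 az -0.04 pos [ 0.5163 -0.1633  0.2415] t 3.5
```

View pics/w2.png

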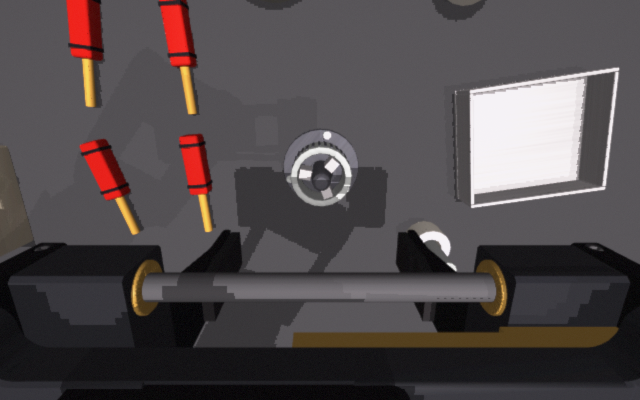

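The wrist view shows the chuck with sleeve ring centre near (321,177), flange around (320,168), the holder partly at (430,240), tray at right, pins at left.

```bash
cat > m.py <<'E'
from h import *
import pickle,os,sys
c=cam("wrist"); pts=[]
for t in sys.argv[2:]:
    l=landmark_of("wrist",t)
    if l: pts.append((t,l[0]["point"],l[0]["p"]))
pickle.dump((c["M"],c["f"],c["cx"],c["cy"],pts),open(sys.argv[1]+f"_{int(c['s']['time_s']*100)}.pkl","wb"))
import glob
by={}
for f in glob.glob(sys.argv[1]+"_*.pkl"):
    M,ff,cx,cy,p=pickle.load(open(f,"rb")); q=dict(M=M,f=ff,cx=cx,cy=cy)
    for t,x,pp in p:
        if pp>.4: by.setdefault(t,[]).append(ray(q,x))
for t,r in by.items():
    if len(r)>1: P,e=tri(r); print(t,P.round(4),e.round(4),len(r))
E
python3 m.py a chuck_floor electrode_old electrode_new tray >/dev/null
python3 -m jog '[{"tx":-3,"ty":3,"tz":0,"roll":0,"jaw":1},{"tx":-3,"ty":3,"tz":0,"roll":0,"jaw":1},{"tx":0,"ty":0,"tz":0,"roll":0,"jaw":1},{"tx":0,"ty":0,"tz":0,"roll":0,"jaw":1}]'
python3 m.py a chuck_floor electrode_old electrode_new tray
python3 -m jog '[{"tx":-3,"ty":3,"tz":0,"roll":0,"jaw":1},{"tx":-3,"ty":3,"tz":0,"roll":0,"jaw":1},{"tx":0,"ty":0,"tz":0,"roll":0,"jaw":1},{"tx":0,"ty":0,"tz":0,"roll":0,"jaw":1}]'
python3 m.py a chuck_floor electrode_old electrode_new tray
python3 - <<'E'
from h import *
c=cam("wrist"); cv2.imwrite("pics/w3.png",c["img"][:,:,::-1])
E
```

```text
time_s: 4.2
position: [0.456, -0.2237, 0.2417]
tcp_rot: [[1.0, -0.004, 0.001], [-0.004, -1.0, 0.0], [0.001, -0.0, -1.0]]
force: [0.6, -0.4, -0.7]
opening: 1.001
grasp_force: 0.0
chuck_floor [ 0.5218 -0.1672  0.0286] 0.001 2
electrode_old [ 0.5184 -0.1661  0.0197] 0.003 2
electrode_new [ 0.4362 -0.2907  0.032 ] 0.0011 2
tray [ 0.5516 -0.4026 -0.0023] 0.0002 2
time_s: 4.85
position: [0.3963, -0.2831, 0.2416]
tcp_rot: [[1.0, -0.003, 0.0], [-0.003, -1.0, 0.0], [0.0, -0.0, -1.0]]
force: [0.6, 0.1, -0.5]
opening: 0.997
grasp_force: 0.0
chuck_floor [ 0.5197 -0.1665  0.0153] 0.0023 3
electrode_old [ 0.5175 -0.1655  0.0162] 0.0036 3
electrode_new [ 0.4225 -0.3015 -0.0035] 0.0054 3
tray [ 0.552  -0.4     0.0028] 0.0008 3
```

View pics/w3.png

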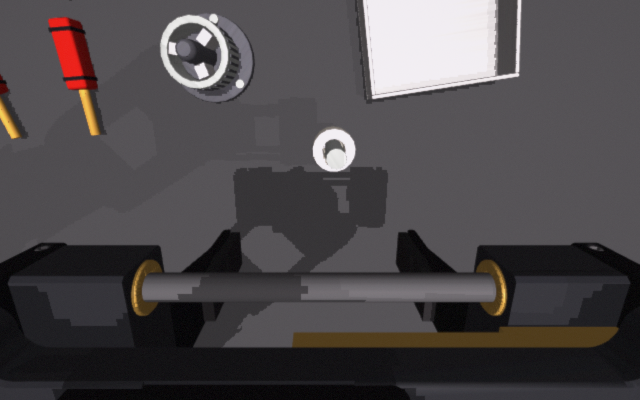

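The view shows the chuck ring centre (194,51) with the rod's top at (187,50), the holder cup's rim centre (334,149), and the new electrode's top (336,160).

```bash
python3 - <<'E'
from h import *
c=cam("wrist")
def at(p,az=0):
    q=dict(c); T=np.eye(4); a=np.radians(az); T[:3,:3]=[[np.cos(a),np.sin(a),0],[np.sin(a),-np.cos(a),0],[0,0,-1]]; T[:3,3]=p
    T0=np.eye(4);T0[:3,:3]=c["s"]["tcp_rot"];T0[:3,3]=c["s"]["position"]; q["M"]=T@np.linalg.inv(T0)@c["M"]; return q
a=at([.5163,-.1633,.2416]);b=at([.3963,-.2831,.2416],-.17)
# ring centre by bright contour ellipse fit
for n,q,x0,y0 in [("w2",a,321,177),("w3",b,194,51)]:
    im=cv2.imread(f"pics/{n}.png"); g=cv2.cvtColor(im,cv2.COLOR_BGR2GRAY); m=np.zeros_like(g); cv2.circle(m,(x0,y0),36,255,-1)
    k,_=cv2.findContours(((g>150)&(m>0)).astype(np.uint8),cv2.RETR_EXTERNAL,cv2.CHAIN_APPROX_NONE)
    k=max(k,key=lambda v:cv2.contourArea(cv2.convexHull(v))); e=cv2.fitEllipse(cv2.convexHull(k)); print(n,np.round(e[0],1),np.round(e[1],1),onz(q,e[0][::-1],.062).round(4))
    globals()[n]=ray(q,e[0][::-1])
print("ring",tri([w2,w3]))
print("cup",onz(b,(149,334),.035).round(4),"etop",onz(b,(159.5,336.5),.086).round(4))
C=cam("top");S=cam("side")
print("tops new",tri([ray(b,(159.5,336.5)),ray(S,(287,269))]))
go([.5185,-.1665,.24])
E
```

```text
w2 [321.1 175.7] [57.8 60.3] [ 0.519  -0.1663  0.062 ]
w3 [194.   50.7] [67.2 72.7] [ 0.5186 -0.168   0.062 ]
ring (array([ 0.51865501, -0.16665554,  0.05929807]), np.float64(0.00046169489960067674))
cup [ 0.4226 -0.3005  0.035 ] etop [ 0.4204 -0.3005  0.086 ]
tops new (array([ 0.42231468, -0.30134444,  0.08359237]), np.float64(0.0024486852130143895))
cm in tool: [ 12.19 -11.62   0.15] roll -0.0 az -0.01 pos [ 0.3965 -0.2826  0.2415] t 5.3
```

```bash
python3 -m jog '[{"tx":3.05,"ty":-2.9,"tz":0,"roll":0,"jaw":1},{"tx":3.05,"ty":-2.9,"tz":0,"roll":0,"jaw":1},{"tx":3.05,"ty":-2.9,"tz":0,"roll":0,"jaw":1},{"tx":3.05,"ty":-2.9,"tz":0,"roll":0,"jaw":1},{"tx":0,"ty":0,"tz":4,"roll":0,"jaw":1},{"tx":0,"ty":0,"tz":4,"roll":0,"jaw":1},{"tx":0,"ty":0,"tz":3,"roll":0,"jaw":1},{"tx":0,"ty":0,"tz":0,"roll":0,"jaw":1}]'
python3 -c "
from h import *
go([.5188,-.1668,.05])"
```

```text
time_s: 6.1
position: [0.5157, -0.1654, 0.1278]
tcp_rot: [[1.0, -0.001, -0.008], [-0.001, -1.0, 0.005], [-0.008, -0.005, -1.0]]
force: [-0.4, 0.8, 0.0]
opening: 1.002
grasp_force: 0.0
cm in tool: [0.38 0.18 7.78] roll -0.001 az -0.03 pos [ 0.5157 -0.1654  0.1278] t 6.1
```

```bash
python3 -m jog '[{"tx":0,"ty":0,"tz":3,"roll":0,"jaw":1},{"tx":0,"ty":0,"tz":3,"roll":0,"jaw":1},{"tx":0,"ty":0,"tz":2,"roll":0,"jaw":1},{"tx":0,"ty":0,"tz":0,"roll":0,"jaw":1},{"tx":0,"ty":0,"tz":0,"roll":0,"jaw":1}]'
python3 -m jog '[{"tx":0,"ty":0,"tz":0,"roll":0,"jaw":0.5},{"tx":0,"ty":0,"tz":0,"roll":0,"jaw":0.5},{"tx":0,"ty":0,"tz":0,"roll":0,"jaw":0.5},{"tx":0,"ty":0,"tz":0,"roll":0,"jaw":0.5},{"tx":0,"ty":0,"tz":0,"roll":0,"jaw":0.5}]'
```

```text
time_s: 6.6
position: [0.5193, -0.1678, 0.0528]
tcp_rot: [[1.0, -0.001, 0.002], [-0.001, -1.0, -0.001], [0.002, 0.001, -1.0]]
force: [0.0, -0.4, 0.5]
opening: 1.001
grasp_force: 0.0
time_s: 7.1
position: [0.5187, -0.1657, 0.0525]
tcp_rot: [[1.0, -0.004, 0.001], [-0.004, -1.0, 0.002], [0.001, -0.003, -1.0]]
force: [1.6, 4.7, 5.0]
opening: 0.736
grasp_force: 30.0
```

```bash
python3 -m jog '[{"tx":0,"ty":0,"tz":0,"roll":-0.14,"jaw":0.5},{"tx":0,"ty":0,"tz":0,"roll":-0.14,"jaw":0.5},{"tx":0,"ty":0,"tz":0,"roll":-0.14,"jaw":0.5},{"tx":0,"ty":0,"tz":0,"roll":-0.14,"jaw":0.5},{"tx":0,"ty":0,"tz":0,"roll":-0.14,"jaw":0.5},{"tx":0,"ty":0,"tz":0,"roll":-0.14,"jaw":0.5},{"tx":0,"ty":0,"tz":0,"roll":-0.14,"jaw":0.5},{"tx":0,"ty":0,"tz":0,"roll":-0.14,"jaw":0.5}]'
python3 -m jog '[{"tx":0,"ty":0,"tz":0,"roll":0,"jaw":0.5},{"tx":0,"ty":0,"tz":0,"roll":0,"jaw":1},{"tx":0,"ty":0,"tz":0,"roll":0,"jaw":1},{"tx":0,"ty":0,"tz":0,"roll":0,"jaw":1},{"tx":0,"ty":0,"tz":-4,"roll":0,"jaw":1},{"tx":0,"ty":0,"tz":-4,"roll":0,"jaw":1},{"tx":0,"ty":0,"tz":-4,"roll":0,"jaw":1},{"tx":0,"ty":0,"tz":-4,"roll":0,"jaw":1}]'
python3 -m jog '[{"tx":0,"ty":0,"tz":0,"roll":0,"jaw":1},{"tx":0,"ty":0,"tz":0,"roll":0,"jaw":1},{"tx":0,"ty":0,"tz":0,"roll":0,"jaw":1}]'
python3 - <<'E'
from h import *
c=cam("wrist"); cv2.imwrite("pics/w4.png",cv2.resize(c["img"][60:260,180:460,::-1],None,fx=2,fy=2))
go([.5188,-.1668,.083])
for t in ["electrode_old","jaw"]:
    for d in trace("wrist",t): print(t,d["bbox"],d["p"])
E
```

```text
time_s: 7.9
position: [0.5183, -0.1655, 0.0523]
tcp_rot: [[0.437, 0.899, 0.0], [0.899, -0.437, 0.003], [0.003, -0.001, -1.0]]
force: [-1.0, 1.9, 0.6]
opening: 0.739
grasp_force: 30.1
time_s: 8.7
position: [0.518, -0.1676, 0.2129]
tcp_rot: [[0.438, 0.899, -0.001], [0.899, -0.438, -0.0], [-0.001, -0.0, -1.0]]
force: [1.5, -0.7, -0.4]
opening: 1.003
grasp_force: 0.0
time_s: 9.0
position: [0.5173, -0.167, 0.2104]
tcp_rot: [[0.437, 0.899, -0.002], [0.899, -0.437, 0.001], [-0.0, -0.003, -1.0]]
force: [0.5, 0.3, -0.2]
opening: 0.998
grasp_force: 0.0
cm in tool: [ 0.08  0.18 12.7 ] roll 1.118 az 64.08 pos [ 0.5172 -0.1669  0.21  ] t 9.1
electrode_old [305.0, 165.8, 26.1, 35.4] 0.86
electrode_old [331.2, 179.2, 15.7, 18.4] 0.61
electrode_old [451.7, 0.0, 143.6, 83.8] 0.32
electrode_old [351.5, 251.1, 95.8, 79.8] 0.19
jaw [330.5, 178.5, 17.4, 19.6] 0.79
jaw [295.1, 187.7, 15.3, 19.2] 0.75
jaw [304.4, 158.1, 16.8, 11.0] 0.46
```

View pics/w4.png

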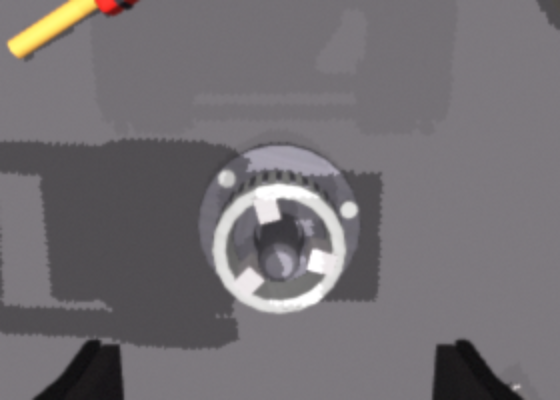

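The crop shows the sleeve ring around (280,247), the three jaws now clear of the dark rod at (280,260): the chuck is open.

```bash
python3 -m jog '[{"tx":0.1,"ty":0.15,"tz":4,"roll":0,"jaw":1},{"tx":0,"ty":0,"tz":4,"roll":0,"jaw":0.6},{"tx":0,"ty":0,"tz":3,"roll":0,"jaw":0.6},{"tx":0,"ty":0,"tz":1.5,"roll":0,"jaw":0.6},{"tx":0,"ty":0,"tz":0,"roll":0,"jaw":0.6},{"tx":0,"ty":0,"tz":0,"roll":0,"jaw":0.6}]'
python3 -m jog '[{"tx":0,"ty":0,"tz":0,"roll":0,"jaw":0},{"tx":0,"ty":0,"tz":0,"roll":0,"jaw":0},{"tx":0,"ty":0,"tz":0,"roll":0,"jaw":0},{"tx":0,"ty":0,"tz":0,"roll":0,"jaw":0},{"tx":0,"ty":0,"tz":0,"roll":0,"jaw":0},{"tx":0,"ty":0,"tz":0,"roll":0,"jaw":0},{"tx":0,"ty":0,"tz":0,"roll":0,"jaw":0}]'
```

```text
time_s: 9.75
position: [0.5199, -0.1669, 0.0859]
tcp_rot: [[0.437, 0.9, -0.001], [0.9, -0.437, 0.001], [0.0, -0.002, -1.0]]
force: [0.3, -0.5, 0.6]
opening: 0.647
grasp_force: 0.0
time_s: 10.45
position: [0.52, -0.167, 0.0869]
tcp_rot: [[0.437, 0.9, -0.0], [0.9, -0.437, 0.0], [0.0, -0.0, -1.0]]
force: [-0.6, 1.3, 3.0]
opening: 0.222
grasp_force: 29.9
```

```bash
python3 -m jog '[{"tx":0,"ty":0,"tz":-2,"roll":0,"jaw":0},{"tx":0,"ty":0,"tz":-3,"roll":0,"jaw":0},{"tx":0,"ty":0,"tz":-3,"roll":0,"jaw":0},{"tx":0,"ty":0,"tz":-3,"roll":0,"jaw":0},{"tx":-3.3,"ty":2.2,"tz":0,"roll":0,"jaw":0},{"tx":-3.3,"ty":2.2,"tz":0,"roll":0,"jaw":0},{"tx":-3.3,"ty":2.2,"tz":0,"roll":0,"jaw":0}]'
python3 -m jog '[{"tx":-3.3,"ty":2.2,"tz":0,"roll":0,"jaw":0},{"tx":-3.3,"ty":2.2,"tz":0,"roll":0,"jaw":0},{"tx":-3.3,"ty":2.2,"tz":0,"roll":0,"jaw":0},{"tx":0,"ty":0,"tz":0,"roll":0,"jaw":0},{"tx":0,"ty":0,"tz":4,"roll":0,"jaw":0},{"tx":0,"ty":0,"tz":4,"roll":0,"jaw":0},{"tx":0,"ty":0,"tz":2.5,"roll":0,"jaw":0},{"tx":0,"ty":0,"tz":0.5,"roll":0,"jaw":0}]'
python3 -m jog '[{"tx":0,"ty":0,"tz":0.3,"roll":0,"jaw":0},{"tx":0,"ty":0,"tz":0.2,"roll":0,"jaw":0},{"tx":0,"ty":0,"tz":0,"roll":0,"jaw":0}]'
```

```text
time_s: 11.15
position: [0.5363, -0.2857, 0.1966]
tcp_rot: [[0.436, 0.9, 0.0], [0.9, -0.436, 0.0], [0.0, 0.0, -1.0]]
force: [1.0, 0.2, -0.6]
opening: 0.218
grasp_force: 29.9
time_s: 11.95
position: [0.5498, -0.3998, 0.0818]
tcp_rot: [[0.437, 0.9, -0.007], [0.9, -0.437, 0.007], [0.003, -0.009, -1.0]]
force: [-0.4, 1.0, -1.2]
opening: 0.222
grasp_force: 29.9
time_s: 12.25
position: [0.5532, -0.4034, 0.0831]
tcp_rot: [[0.437, 0.9, 0.002], [0.9, -0.437, -0.002], [-0.001, 0.003, -1.0]]
force: [-0.2, -0.2, -1.9]
opening: 0.215
grasp_force: 29.9
```

```bash
python3 -m jog '[{"tx":0,"ty":0,"tz":0.3,"roll":0,"jaw":0},{"tx":0,"ty":0,"tz":0.2,"roll":0,"jaw":0},{"tx":0,"ty":0,"tz":0,"roll":0,"jaw":0},{"tx":0,"ty":0,"tz":0,"roll":0,"jaw":0}]'
python3 -m jog '[{"tx":0,"ty":0,"tz":0.1,"roll":0,"jaw":0},{"tx":0,"ty":0,"tz":0,"roll":0,"jaw":0},{"tx":0,"ty":0,"tz":0,"roll":0,"jaw":0.35},{"tx":0,"ty":0,"tz":0,"roll":0,"jaw":0.5},{"tx":0,"ty":0,"tz":0,"roll":0,"jaw":0.6},{"tx":0,"ty":0,"tz":0,"roll":0,"jaw":0.6}]'
python3 -m jog '[{"tx":0,"ty":0,"tz":-3,"roll":0,"jaw":0.6},{"tx":0,"ty":0,"tz":-4,"roll":0,"jaw":0.6},{"tx":0,"ty":0,"tz":-4,"roll":0,"jaw":1},{"tx":0,"ty":0,"tz":-3,"roll":0,"jaw":1},{"tx":0,"ty":0,"tz":0,"roll":0,"jaw":1},{"tx":0,"ty":0,"tz":0,"roll":0,"jaw":1}]' | tail -2
python3 - <<'E'
from h import *
c=cam("wrist"); print([(d["point"],d["p"],onz(c,d["point"],.004).round(3)) for d in landmark_of("wrist","electrode_old")])
go([.4218,-.3005,.077],64)
E
```

```text
time_s: 12.65
position: [0.5532, -0.4036, 0.0789]
tcp_rot: [[0.437, 0.9, 0.002], [0.9, -0.437, -0.002], [-0.001, 0.003, -1.0]]
force: [-1.0, 1.9, 4.8]
opening: 0.22
grasp_force: 29.9
time_s: 13.25
position: [0.5523, -0.4027, 0.0754]
tcp_rot: [[0.437, 0.9, -0.0], [0.9, -0.437, 0.0], [0.0, -0.0, -1.0]]
force: [0.8, -0.2, -1.1]
opening: 0.501
grasp_force: 0.0
opening: 0.877
grasp_force: 0.0
[([172.6, 317.2], 0.78, array([ 0.55 , -0.403,  0.004]))]
cm in tool: [  3.44 -16.05  13.73] roll 0.002 az 64.1 pos [ 0.5515 -0.4019  0.2138] t 13.9
```

```bash
python3 -m jog '[{"tx":0.86,"ty":-4,"tz":0,"roll":0,"jaw":1},{"tx":0.86,"ty":-4,"tz":0,"roll":0,"jaw":1},{"tx":0.86,"ty":-4,"tz":0,"roll":0,"jaw":1},{"tx":0.86,"ty":-4.05,"tz":0,"roll":0,"jaw":0.7},{"tx":0,"ty":0,"tz":4,"roll":0,"jaw":0.7},{"tx":0,"ty":0,"tz":0,"roll":0,"jaw":0.7},{"tx":0,"ty":0,"tz":0,"roll":0,"jaw":0.7},{"tx":0,"ty":0,"tz":0,"roll":0,"jaw":0.7}]' |sed -n 2p
python3 - <<'E'
from h import *
c=cam("wrist"); s=c["s"]; 
for d in trace("wrist","electrode_new"): print(d["bbox"],d["p"])
for d in landmark_of("wrist","electrode_new"): print(d["point"],d["p"],onz(c,d["point"],.004).round(4))
for z in (.086,.004): print("expected px",proj(c,[.4218,-.3005,z]).round(1))
cv2.imwrite("pics/w5.png",cv2.resize(c["img"][120:300,220:420,::-1],None,fx=2,fy=2))
go([.4218,-.3005,.078],64)
E
```

```text
position: [0.424, -0.3028, 0.1759]
[302.5, 169.7, 22.1, 42.6] 0.78
[173.9, 314.5] 0.82 [ 0.4229 -0.2953  0.004 ]
expected px [204.5 315. ]
expected px [178.9 315.8]
cm in tool: [ 0.11 -0.31  9.83] roll 0.002 az 64.11 pos [ 0.4239 -0.3026  0.1763] t 14.9
```

View pics/w5.png

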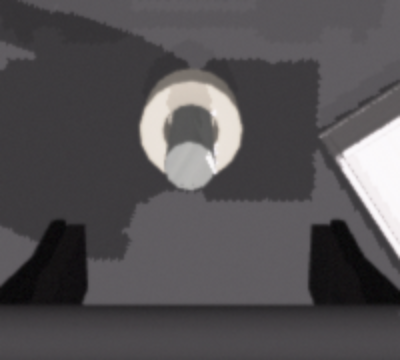

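The rod's top disc is at crop (190,165), i.e. pixel (315,202), within 2 px of the prediction.

```bash
python3 -m jog '[{"tx":0.25,"ty":-0.3,"tz":3,"roll":0,"jaw":0.7},{"tx":0,"ty":0,"tz":4,"roll":0,"jaw":0.7},{"tx":0,"ty":0,"tz":2.6,"roll":0,"jaw":0.7},{"tx":0,"ty":0,"tz":0,"roll":0,"jaw":0.7},{"tx":0,"ty":0,"tz":0,"roll":0,"jaw":0.7}]'|sed -n '2p;4p'
python3 -m jog '[{"tx":0,"ty":0,"tz":0,"roll":0,"jaw":0},{"tx":0,"ty":0,"tz":0,"roll":0,"jaw":0},{"tx":0,"ty":0,"tz":0,"roll":0,"jaw":0},{"tx":0,"ty":0,"tz":0,"roll":0,"jaw":0},{"tx":0,"ty":0,"tz":0,"roll":0,"jaw":0},{"tx":0,"ty":0,"tz":0,"roll":0,"jaw":0},{"tx":0,"ty":0,"tz":0,"roll":0,"jaw":0}]'
python3 -m jog '[{"tx":0,"ty":0,"tz":-2,"roll":0,"jaw":0},{"tx":0,"ty":0,"tz":-3,"roll":0,"jaw":0},{"tx":0,"ty":0,"tz":-4,"roll":0,"jaw":0},{"tx":0,"ty":0,"tz":-4,"roll":0,"jaw":0},{"tx":0,"ty":0,"tz":0,"roll":0,"jaw":0},{"tx":0,"ty":0,"tz":0,"roll":0,"jaw":0}]'
python3 - <<'E'
from h import *
go([.5188,-.1668,.206],64)
E
```

```text
position: [0.4219, -0.2986, 0.0799]
force: [0.2, -0.4, 0.6]
time_s: 16.1
position: [0.4217, -0.2984, 0.0797]
tcp_rot: [[0.437, 0.9, 0.001], [0.9, -0.437, -0.001], [-0.0, 0.001, -1.0]]
force: [1.0, -0.3, 0.8]
opening: 0.217
grasp_force: 29.9
time_s: 16.7
position: [0.4212, -0.298, 0.2098]
tcp_rot: [[0.437, 0.9, 0.0], [0.9, -0.437, -0.001], [-0.0, 0.001, -1.0]]
force: [-0.2, 0.4, -2.8]
opening: 0.22
grasp_force: 29.9
cm in tool: [16.06  3.05  0.38] roll 0.002 az 64.11 pos [ 0.4212 -0.298   0.2098] t 16.7
```

```bash
python3 -m jog '[{"tx":4.0,"ty":0.76,"tz":0,"roll":0,"jaw":0},{"tx":4.0,"ty":0.76,"tz":0,"roll":0,"jaw":0},{"tx":4.0,"ty":0.76,"tz":0,"roll":0,"jaw":0},{"tx":4.0,"ty":0.76,"tz":0,"roll":0,"jaw":0},{"tx":0,"ty":0,"tz":0,"roll":0,"jaw":0},{"tx":0,"ty":0,"tz":4,"roll":0,"jaw":0},{"tx":0,"ty":0,"tz":0,"roll":0,"jaw":0},{"tx":0,"ty":0,"tz":0,"roll":0,"jaw":0}]'
python3 - <<'E'
from h import *
c=cam("wrist")
cv2.imwrite("pics/w6.png",cv2.resize(c["img"][120:300,220:420,::-1],None,fx=2,fy=2))
go([.5188,-.1668,.0875],64)
print(proj(c,[.5188,-.1668,.062]),proj(c,c["s"]["position"]))
E
```

```text
time_s: 17.5
position: [0.5167, -0.167, 0.1676]
tcp_rot: [[0.437, 0.899, -0.006], [0.899, -0.437, 0.003], [0.0, -0.006, -1.0]]
force: [0.3, -1.1, -2.2]
opening: 0.218
grasp_force: 29.9
cm in tool: [0.13 0.06 8.14] roll 0.001 az 64.05 pos [ 0.5178 -0.1678  0.1689] t 17.6
[198.4400369  322.06254062] [263.41074198 319.16715704]
```

View pics/w6.png

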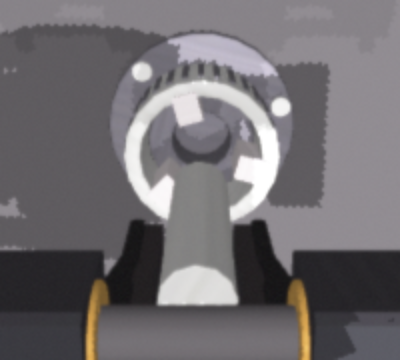

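Rod foot at crop (202,165) heading into the ring centred about (202,150); jaws are clear.

```bash
python3 -m jog '[{"tx":0.2,"ty":0.06,"tz":2,"roll":0,"jaw":0},{"tx":0,"ty":0,"tz":2,"roll":0,"jaw":0},{"tx":0,"ty":0,"tz":2,"roll":0,"jaw":0},{"tx":0,"ty":0,"tz":1,"roll":0,"jaw":0},{"tx":0,"ty":0,"tz":0,"roll":0,"jaw":0},{"tx":0,"ty":0,"tz":0,"roll":0,"jaw":0}]' | sed -n '2p;4p'
python3 -m jog '[{"tx":0,"ty":0,"tz":0.4,"roll":0,"jaw":0},{"tx":0,"ty":0,"tz":0.3,"roll":0,"jaw":0},{"tx":0,"ty":0,"tz":0,"roll":0,"jaw":0},{"tx":0,"ty":0,"tz":0,"roll":0,"jaw":0}]'| sed -n '2p;4p'
python3 -m jog '[{"tx":0,"ty":0,"tz":0.2,"roll":0,"jaw":0},{"tx":0,"ty":0,"tz":0.1,"roll":0,"jaw":0},{"tx":0,"ty":0,"tz":0,"roll":0,"jaw":0},{"tx":0,"ty":0,"tz":0,"roll":0,"jaw":0}]'| sed -n '2p;4p'
```

```text
position: [0.5205, -0.1666, 0.1003]
force: [-0.9, -0.1, -2.3]
position: [0.5202, -0.166, 0.0927]
force: [0.7, -0.2, -1.8]
position: [0.52, -0.166, 0.0895]
force: [-1.1, -0.4, -1.2]
```

```bash
python3 -m jog '[{"tx":0,"ty":0,"tz":0.15,"roll":0,"jaw":0},{"tx":0,"ty":0,"tz":0.15,"roll":0,"jaw":0},{"tx":0,"ty":0,"tz":0,"roll":0,"jaw":0},{"tx":0,"ty":0,"tz":0,"roll":0,"jaw":0}]'| sed -n '2p;4p'
python3 -m jog '[{"tx":0,"ty":0,"tz":0,"roll":0,"jaw":0.3},{"tx":0,"ty":0,"tz":0,"roll":0,"jaw":0.5},{"tx":0,"ty":0,"tz":0,"roll":0,"jaw":1},{"tx":0,"ty":0,"tz":0,"roll":0,"jaw":1},{"tx":0,"ty":0,"tz":0,"roll":0,"jaw":1},{"tx":0,"ty":0,"tz":0,"roll":0,"jaw":1}]'| sed -n '2p;4,6p'
python3 -m jog '[{"tx":-0.07,"ty":-0.1,"tz":-4,"roll":0,"jaw":1},{"tx":0,"ty":0,"tz":-4,"roll":0,"jaw":1},{"tx":0,"ty":0,"tz":-4,"roll":0,"jaw":1},{"tx":0,"ty":0,"tz":0,"roll":0,"jaw":1},{"tx":0,"ty":0,"tz":0,"roll":0,"jaw":1}]'| sed -n '2p;4,6p'
python3 - <<'E'
from h import *
c=cam("wrist")
cv2.imwrite("pics/w7.png",cv2.resize(c["img"][120:300,220:420,::-1],None,fx=2,fy=2))
go([.5188,-.1668,.050],64)
print(proj(c,[.5188,-.1668,.062]),proj(c,[.5188,-.1668,.094]))
E
```

```text
position: [0.52, -0.166, 0.0865]
force: [0.3, -0.4, -3.1]
position: [0.5201, -0.166, 0.0866]
force: [-0.1, -0.6, 0.3]
opening: 0.662
grasp_force: 0.0
position: [0.5192, -0.1663, 0.2076]
force: [-0.5, 0.4, -0.8]
opening: 0.988
grasp_force: 0.0
cm in tool: [-0.06  0.1  15.63] roll 0.002 az 64.1 pos [ 0.5183 -0.1659  0.2063] t 20.5
[187.42984592 318.43980389] [197.51699083 318.4929538 ]
```

View pics/w7.png

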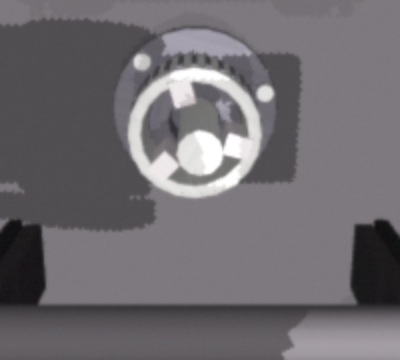

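The rod stands in the open chuck: ring centre crop (196,132), rod top (201,152), close to the predicted spots.

```bash
python3 -m jog '[{"tx":-0.06,"ty":0.1,"tz":4,"roll":0,"jaw":1},{"tx":0,"ty":0,"tz":4,"roll":0,"jaw":1},{"tx":0,"ty":0,"tz":3,"roll":0,"jaw":1},{"tx":0,"ty":0,"tz":3,"roll":0,"jaw":1},{"tx":0,"ty":0,"tz":1.3,"roll":0,"jaw":1},{"tx":0,"ty":0,"tz":0,"roll":0,"jaw":1},{"tx":0,"ty":0,"tz":0,"roll":0,"jaw":1}]'| sed -n '2p;4p'
python3 -m jog '[{"tx":0,"ty":0,"tz":0,"roll":0,"jaw":0.5},{"tx":0,"ty":0,"tz":0,"roll":0,"jaw":0.5},{"tx":0,"ty":0,"tz":0,"roll":0,"jaw":0.5},{"tx":0,"ty":0,"tz":0,"roll":0,"jaw":0.5},{"tx":0,"ty":0,"tz":0,"roll":0,"jaw":0.5},{"tx":0,"ty":0,"tz":0,"roll":0,"jaw":0.5}]'| sed -n '2p;4,6p'
python3 -m jog '[{"tx":0,"ty":0,"tz":0,"roll":0.14,"jaw":0.5},{"tx":0,"ty":0,"tz":0,"roll":0.14,"jaw":0.5},{"tx":0,"ty":0,"tz":0,"roll":0.14,"jaw":0.5},{"tx":0,"ty":0,"tz":0,"roll":0.14,"jaw":0.5},{"tx":0,"ty":0,"tz":0,"roll":0.14,"jaw":0.5},{"tx":0,"ty":0,"tz":0,"roll":0.14,"jaw":0.5},{"tx":0,"ty":0,"tz":0,"roll":0.14,"jaw":0.5},{"tx":0,"ty":0,"tz":0,"roll":0.05,"jaw":0.5}]'
python3 -m jog '[{"tx":0,"ty":0,"tz":0,"roll":0.06,"jaw":0.5},{"tx":0,"ty":0,"tz":0,"roll":0.06,"jaw":0.5},{"tx":0,"ty":0,"tz":0,"roll":0.06,"jaw":0.5},{"tx":0,"ty":0,"tz":0,"roll":0.06,"jaw":0.5},{"tx":0,"ty":0,"tz":0,"roll":0,"jaw":0.5},{"tx":0,"ty":0,"tz":0,"roll":0,"jaw":0.5}]'
python3 -c "
from h import *
print(read_state()['moment']);go([.5188,-.1668,.05])"
```

```text
position: [0.5195, -0.1671, 0.0535]
force: [-0.0, -0.4, 0.7]
position: [0.518, -0.1664, 0.0543]
force: [-3.6, 0.6, 6.5]
opening: 0.736
grasp_force: 30.0
time_s: 22.6
position: [0.5175, -0.1657, 0.0543]
tcp_rot: [[0.996, 0.087, -0.004], [0.087, -0.996, 0.002], [-0.004, -0.003, -1.0]]
force: [-3.6, 2.6, 6.7]
opening: 0.74
grasp_force: 30.0
time_s: 23.2
position: [0.5175, -0.1656, 0.0543]
tcp_rot: [[0.989, -0.151, -0.004], [-0.151, -0.989, 0.003], [-0.004, -0.002, -1.0]]
force: [-3.4, 3.3, 7.9]
opening: 0.74
grasp_force: 30.0
[0.96689044 0.55382566 0.06367617]
cm in tool: [0.15 0.1  0.43] roll -0.151 az -8.68 pos [ 0.5175 -0.1656  0.0543] t 23.2
```

```bash
python3 -m jog '[{"tx":0,"ty":0,"tz":0,"roll":0.06,"jaw":0.5},{"tx":0,"ty":0,"tz":0,"roll":0.06,"jaw":0.5},{"tx":0,"ty":0,"tz":0,"roll":0,"jaw":0.5},{"tx":0,"ty":0,"tz":0,"roll":0,"jaw":0.5}]'|sed -n '2,4p'
python3 -c "
from h import *
print(read_state()['moment'],read_state()['tau'][5]);go([.5188,-.1668,.05])"
```

```text
position: [0.5175, -0.1655, 0.0543]
tcp_rot: [[0.964, -0.265, -0.004], [-0.265, -0.964, 0.003], [-0.005, -0.001, -1.0]]
force: [-4.0, 3.1, 6.7]
[1.20124217 0.45260612 0.55132   ] 0.5644828453660011
cm in tool: [0.16 0.1  0.43] roll -0.269 az -15.4 pos [ 0.5175 -0.1655  0.0543] t 23.6
```

```bash
python3 -m jog '[{"tx":0,"ty":0,"tz":0,"roll":0.06,"jaw":0.5},{"tx":0,"ty":0,"tz":0,"roll":0.06,"jaw":0.5},{"tx":0,"ty":0,"tz":0,"roll":0,"jaw":0.5},{"tx":0,"ty":0,"tz":0,"roll":0,"jaw":0.5}]'|sed -n '2,4p'
python3 -c "
from h import *
print(read_state()['moment'],read_state()['tau'][5]);go([.5188,-.1668,.05])"
```

```text
position: [0.5185, -0.1658, 0.0542]
tcp_rot: [[0.926, -0.377, -0.002], [-0.377, -0.926, 0.001], [-0.002, -0.0, -1.0]]
force: [-1.4, 5.1, 6.3]
[0.83795591 0.23627774 0.91632156] 0.908836517482996
cm in tool: [0.06 0.08 0.42] roll -0.387 az -22.15 pos [ 0.5185 -0.1658  0.0542] t 24.0
```

```bash
python3 -m jog '[{"tx":0,"ty":0,"tz":0,"roll":0.06,"jaw":0.5},{"tx":0,"ty":0,"tz":0,"roll":0,"jaw":0.5},{"tx":0,"ty":0,"tz":0,"roll":0,"jaw":0.5},{"tx":0,"ty":0,"tz":0,"roll":0,"jaw":1},{"tx":0,"ty":0,"tz":0,"roll":0,"jaw":1},{"tx":0,"ty":0,"tz":0,"roll":0,"jaw":1},{"tx":0,"ty":0,"tz":0,"roll":0,"jaw":1}]'|sed -n '2,4p'
python3 -m jog '[{"tx":0,"ty":0,"tz":-4,"roll":0,"jaw":1},{"tx":0,"ty":0,"tz":-4,"roll":0,"jaw":1},{"tx":0,"ty":0,"tz":-4,"roll":-0.12,"jaw":1},{"tx":0,"ty":0,"tz":-4,"roll":-0.12,"jaw":1},{"tx":0,"ty":0,"tz":0,"roll":-0.12,"jaw":1},{"tx":0,"ty":0,"tz":0,"roll":-0.09,"jaw":1},{"tx":0,"ty":0,"tz":0,"roll":0,"jaw":1},{"tx":0,"ty":0,"tz":0,"roll":0,"jaw":1}]'|sed -n '2,4p'
python3 - <<'E'
from h import *
c=cam("wrist")
print(proj(c,[.5188,-.1668,.062]),proj(c,[.5188,-.1668,.094]))
a=cv2.resize(c["img"][80:280,180:460,::-1],(560,400))
# straight-down tilt check: rod outline
for n in ["electrode_new"]:
    d=trace("wrist",n); print(d[0]["bbox"],d[0]["p"])
s=cam("side"); b=cv2.resize(s["img"][195:275,230:350,::-1],(600,400),interpolation=cv2.INTER_CUBIC)
cv2.imwrite("pics/w8.png",cv2.resize(np.hstack([a,b]),(800,276)))
go([.523,-.016,.24])
E
```

```text
position: [0.5198, -0.1676, 0.0535]
tcp_rot: [[0.9, -0.437, 0.001], [-0.437, -0.9, -0.0], [0.001, 0.0, -1.0]]
force: [0.2, 0.1, 0.3]
position: [0.5193, -0.1672, 0.2133]
tcp_rot: [[1.0, -0.003, -0.0], [-0.003, -1.0, 0.0], [-0.0, -0.0, -1.0]]
force: [0.4, -0.8, 0.1]
[185.73870615 317.77332461] [195.44814886 317.68954997]
[304.5, 167.8, 22.1, 41.8] 0.96
cm in tool: [  0.33 -15.12  -2.68] roll -0.002 az -0.14 pos [ 0.5193 -0.1672  0.2131] t 25.6
```

View pics/w8.png

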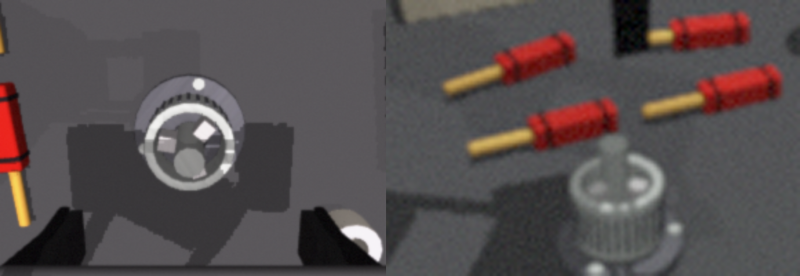

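Left part: the jaws press on the rod at (188,162), centred in the ring; right part: the rod stands upright in the chuck at (613,150), all four pins still in place.

```bash
python3 -m jog '[{"tx":0,"ty":-4.7,"tz":-0.5,"roll":0,"jaw":1},{"tx":0,"ty":-4.7,"tz":-0.5,"roll":0,"jaw":1},{"tx":0,"ty":-4.7,"tz":-0.5,"roll":0,"jaw":1},{"tx":0,"ty":-4.7,"tz":-0.5,"roll":0,"jaw":1},{"tx":0,"ty":-4.7,"tz":-0.5,"roll":0,"jaw":1},{"tx":0,"ty":-4.7,"tz":-0.5,"roll":0,"jaw":1},{"tx":0,"ty":0,"tz":0,"roll":0,"jaw":1},{"tx":0,"ty":0,"tz":0,"roll":0,"jaw":1}]'|sed -n '2p'
cat > pv.py <<'E'
from h import *
import sys,pickle
n=sys.argv[1]; c=cam("wrist"); cv2.imwrite(f"pics/{n}.png",c["img"][:,:,::-1])
H=[(d["point"],round(d["p"],2)) for d in landmark_of("wrist","home")]
P=[(d["point"],round(d["p"],2)) for d in landmark_of("wrist","pin")]
T=[(d["pixels"],d["p"]) for d in trace("wrist","pin")]
pickle.dump((c,H,P,T),open(n+".pk","wb"))
print("home",[(p,q,onz(c,p,.0975).round(4).tolist()) for p,q in H]); print("pin",[(p,q,onz(c,p,.011).round(4).tolist()) for p,q in P])
for m,p in T:
    if p<.4: continue
    k=max(cv2.findContours(m.astype(np.uint8),cv2.RETR_EXTERNAL,cv2.CHAIN_APPROX_NONE)[0],key=cv2.contourArea)
    (x,y),(w,h),a=cv2.minAreaRect(k); b=cv2.boxPoints(((x,y),(w,h),a))
    e=[(b[0]+b[1])/2,(b[2]+b[3])/2] if np.linalg.norm(b[0]-b[1])<np.linalg.norm(b[1]-b[2]) else [(b[1]+b[2])/2,(b[3]+b[0])/2]
    W=[onz(c,q[::-1],.011)[:2] for q in e]; d=W[0]-W[1]; d=d if d[0]<0 else -d
    print("rect",round(p,2),"mid",np.mean(W,0).round(4),"len",np.linalg.norm(d).round(4),"az tip-180",np.degrees(np.arctan2(-d[1],-d[0])).round(1))
go([.5,.3,.24])
E
python3 pv.py v1
python3 -m jog '[{"tx":0,"ty":-4.5,"tz":0,"roll":0,"jaw":1},{"tx":0,"ty":-4.5,"tz":0,"roll":0,"jaw":1},{"tx":0,"ty":-4.5,"tz":0,"roll":0,"jaw":1},{"tx":0,"ty":-4.5,"tz":0,"roll":0,"jaw":1},{"tx":0,"ty":0,"tz":0,"roll":0,"jaw":1},{"tx":0,"ty":0,"tz":0,"roll":0,"jaw":1}]'|sed -n '2p'
python3 pv.py v2
```

```text
position: [0.5196, 0.1159, 0.2433]
home [([148.0, 66.8], 0.94, [0.5557, 0.3436, 0.0975]), ([148.3, 10.1], 0.94, [0.5554, 0.3951, 0.0975]), ([149.2, 181.4], 0.93, [0.5548, 0.24, 0.0975]), ([151.8, 120.8], 0.76, [0.5523, 0.2953, 0.0975])]
pin [([194.0, 452.9], 0.83, [0.4868, -0.0499, 0.011]), ([34.0, 441.5], 0.82, [0.6651, -0.0157, 0.011]), ([26.1, 349.2], 0.69, [0.6725, 0.0831, 0.011]), ([172.6, 337.5], 0.57, [0.5136, 0.0925, 0.011])]
rect 0.88 mid [0.6427 0.086 ] len 0.1118 az tip-180 -6.9
rect 0.85 mid [ 0.6381 -0.0181] len 0.119 az tip-180 5.1
rect 0.85 mid [ 0.4626 -0.0493] len 0.1222 az tip-180 8.3
rect 0.66 mid [0.4895 0.084 ] len 0.1245 az tip-180 15.5
cm in tool: [ -2.06 -18.65   0.32] roll -0.004 az -0.2 pos [0.5199 0.1134 0.2432] t 26.6
position: [0.5201, 0.2943, 0.243]
home [([148.1, 375.1], 0.94, [0.5564, 0.2426, 0.0975]), ([152.3, 210.7], 0.94, [0.5527, 0.3918, 0.0975]), ([156.9, 318.0], 0.77, [0.5484, 0.2943, 0.0975]), ([148.9, 264.6], 0.62, [0.5558, 0.3427, 0.0975]), ([194.3, 598.6], 0.4, [0.5124, 0.0287, 0.0975])]
pin [([190.3, 597.1], 0.86, [0.4914, -0.0476, 0.011]), ([29.7, 516.4], 0.6, [0.6692, 0.0832, 0.011]), ([172.3, 486.2], 0.58, [0.5142, 0.0918, 0.011])]
rect 0.97 mid [0.6441 0.0864] len 0.1152 az tip-180 -8.3
rect 0.91 mid [0.4905 0.0841] len 0.1238 az tip-180 14.4
rect 0.77 mid [ 0.6397 -0.0164] len 0.1204 az tip-180 2.9
rect 0.76 mid [ 0.4726 -0.0505] len 0.1035 az tip-180 9.9
cm in tool: [-2.04 -0.7   0.35] roll -0.004 az -0.22 pos [0.5204 0.2929 0.2435] t 27.4
```

View pics/v2.png

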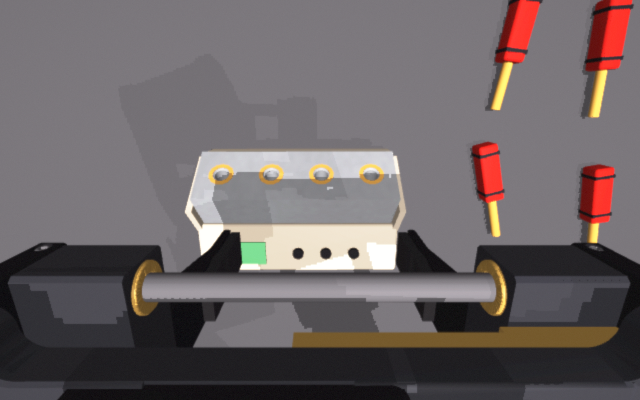

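The view shows the four brass-ringed mouths at (221,174), (271,174), (321,174), (371,174), and that the near right pin has been knocked to about (0.487,-0.05).

```bash
python3 - <<'E'
from h import *
import pickle
R={}
for n,sh in (("v1",0),("v2",0)):
    c=pickle.load(open(n+".pk","rb"))[0]; hsv=cv2.cvtColor(c["img"],cv2.COLOR_RGB2HSV)
    m=((hsv[...,0]>8)&(hsv[...,0]<28)&(hsv[...,1]>140)).astype(np.uint8); m[:150]=0; m[205:]=0; m[:,420 if n=="v2" else 230:]=0
    m=cv2.morphologyEx(m,cv2.MORPH_CLOSE,np.ones((9,9)))
    L=[]
    for k in cv2.findContours(m,cv2.RETR_EXTERNAL,cv2.CHAIN_APPROX_NONE)[0]:
        x,y,w,h=cv2.boundingRect(k)
        if w>12: L.append((y+h/2-.5,x+w/2-.5))
    L.sort(key=lambda v:-v[1]); print(n,L); R[n]=(c,L)
N=-np.array([np.cos(np.radians(40)),0,np.sin(np.radians(40))])
for i in range(min(len(R["v1"][1]),len(R["v2"][1]))):
    P,e=tri([ray(R[n][0],R[n][1][i]) for n in R]); print("mouth",P.round(4),e.round(4),[onz(R[n][0],R[n][1][i],.075).round(4) for n in R])
c=R["v2"][0]
print("ridge px",proj(c,[.509,.218,.098]),proj(c,[.509,.418,.098]))
E
```

```text
v1 [(172.5, 192.5), (173.0, 142.0), (172.5, 92.0), (172.5, 41.5)]
v2 [(174.0, 371.0), (174.0, 321.0), (174.0, 270.5), (174.0, 220.5)]
mouth [0.5276 0.2414 0.0751] 0.0004 [array([0.528 , 0.2414, 0.075 ]), array([0.5271, 0.2413, 0.075 ])]
mouth [0.5276 0.2914 0.076 ] 0.0001 [array([0.5275, 0.2919, 0.075 ]), array([0.5272, 0.2914, 0.075 ])]
mouth [0.5276 0.3418 0.075 ] 0.0003 [array([0.5279, 0.3418, 0.075 ]), array([0.5273, 0.3419, 0.075 ])]
mouth [0.5278 0.3916 0.0758] 0.0003 [array([0.5279, 0.3922, 0.075 ]), array([0.5273, 0.3918, 0.075 ])]
ridge px [198.13533058 398.58358982] [198.42005611 187.49165174]
```

```bash
python3 -m jog '[{"tx":-0.4,"ty":4.1,"tz":1,"roll":0,"jaw":1},{"tx":-0.4,"ty":4.1,"tz":1,"roll":0,"jaw":1},{"tx":-0.4,"ty":4.1,"tz":1,"roll":0,"jaw":1},{"tx":-0.4,"ty":4.1,"tz":1,"roll":0,"jaw":0.6},{"tx":-0.4,"ty":4.1,"tz":1,"roll":0,"jaw":0.6},{"tx":0,"ty":0,"tz":0,"roll":-0.13,"jaw":0.6},{"tx":0,"ty":0,"tz":0,"roll":-0.13,"jaw":0.6},{"tx":0,"ty":0,"tz":0,"roll":0,"jaw":0.6}]'|sed -n '2p'
python3 -m jog '[{"tx":0,"ty":0,"tz":0,"roll":0,"jaw":0.6},{"tx":0,"ty":0,"tz":0,"roll":0,"jaw":0.6}]'|sed -n '2p'
python3 - <<'E'
from h import *
c=cam("wrist"); cv2.imwrite("pics/v3.png",c["img"][:,:,::-1])
d=landmark_of("wrist","pin")[:2]
print([(x["point"],x["p"],onz(c,x["point"],.011).round(4)) for x in d])
go([.5001,.0877,.0225],14.7)
E
```

```text
position: [0.4997, 0.0881, 0.1937]
position: [0.4998, 0.0897, 0.1937]
[([163.6, 320.2], 0.95, array([0.5146, 0.0916, 0.011 ])), ([218.7, 437.7], 0.82, array([ 0.4882, -0.0482,  0.011 ]))]
cm in tool: [-0.03  0.23 17.12] roll 0.001 az 14.78 pos [0.4998 0.09   0.1937] t 28.6
```

View pics/v3.png

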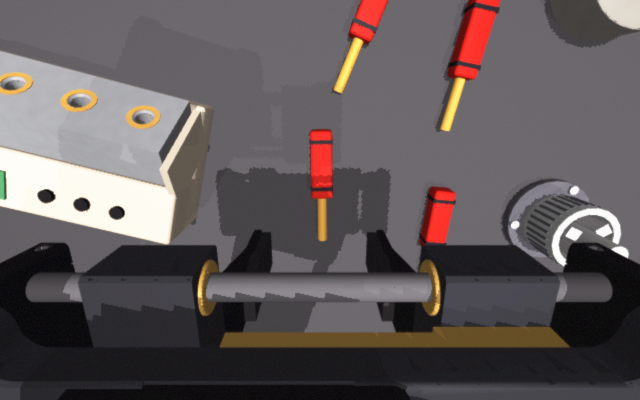

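Pin straight below at column 320, handle rows 130–197, aligned with the tool; the console's end is at the left with mouths (79,100), (144,117).

```bash
python3 -m jog '[{"tx":0,"ty":0.15,"tz":4,"roll":0,"jaw":0.6},{"tx":0,"ty":0,"tz":4,"roll":0,"jaw":0.6},{"tx":0,"ty":0,"tz":4,"roll":0,"jaw":0.6},{"tx":0,"ty":0,"tz":3,"roll":0,"jaw":0.6},{"tx":0,"ty":0,"tz":1.6,"roll":0,"jaw":0.6},{"tx":0,"ty":0,"tz":0,"roll":0,"jaw":0.6},{"tx":0,"ty":0,"tz":0,"roll":0,"jaw":0.6}]'|sed -n '2p;4p'
python3 -m jog '[{"tx":0,"ty":0,"tz":0.3,"roll":0,"jaw":0},{"tx":0,"ty":0,"tz":0,"roll":0,"jaw":0},{"tx":0,"ty":0,"tz":0,"roll":0,"jaw":0},{"tx":0,"ty":0,"tz":0,"roll":0,"jaw":0},{"tx":0,"ty":0,"tz":0,"roll":0,"jaw":0},{"tx":0,"ty":0,"tz":0,"roll":0,"jaw":0}]'|sed -n '2p;4,6p'
python3 -m jog '[{"tx":0,"ty":0,"tz":-4,"roll":0,"jaw":0},{"tx":0,"ty":0,"tz":-4,"roll":-0.14,"jaw":0},{"tx":0,"ty":0,"tz":-4,"roll":-0.14,"jaw":0},{"tx":0,"ty":0,"tz":0,"roll":-0.14,"jaw":0},{"tx":0,"ty":0,"tz":0,"roll":-0.14,"jaw":0},{"tx":0,"ty":0,"tz":0,"roll":-0.14,"jaw":0},{"tx":0,"ty":0,"tz":0,"roll":-0.14,"jaw":0},{"tx":0,"ty":0,"tz":0,"roll":-0.14,"jaw":0}]'|sed -n '2p;4,6p'
python3 -m jog '[{"tx":0,"ty":0,"tz":0,"roll":-0.14,"jaw":0},{"tx":0,"ty":0,"tz":0,"roll":-0.14,"jaw":0},{"tx":0,"ty":0,"tz":0,"roll":-0.055,"jaw":0},{"tx":0,"ty":0,"tz":0,"roll":0,"jaw":0},{"tx":0,"ty":0,"tz":0,"roll":0,"jaw":0}]'|sed -n '2p;4,6p'
python3 -c "
from h import *
go([.5083,.1835,.14],90)"
```

```text
position: [0.5004, 0.0886, 0.0276]
force: [0.5, -0.2, 0.7]
position: [0.5005, 0.0883, 0.025]
force: [0.1, -1.5, 5.2]
opening: 0.252
grasp_force: 30.0
position: [0.4998, 0.0885, 0.1444]
force: [-0.2, -1.0, -1.1]
opening: 0.249
grasp_force: 30.0
position: [0.4999, 0.0884, 0.1444]
force: [0.7, 0.1, -1.3]
opening: 0.252
grasp_force: 30.0
cm in tool: [9.5  0.85 0.44] roll 0.002 az 90.09 pos [0.4999 0.0884 0.1444] t 31.1
```

```bash
python3 -m jog '[{"tx":3.2,"ty":0.28,"tz":0,"roll":0,"jaw":0},{"tx":3.2,"ty":0.28,"tz":0,"roll":0,"jaw":0},{"tx":3.1,"ty":0.28,"tz":0,"roll":0,"jaw":0},{"tx":0,"ty":0,"tz":0,"roll":0,"jaw":0},{"tx":0,"ty":0,"tz":1.2,"roll":0,"jaw":0},{"tx":0,"ty":0,"tz":0.6,"roll":0,"jaw":0},{"tx":0,"ty":0,"tz":0,"roll":0,"jaw":0},{"tx":0,"ty":0,"tz":0,"roll":0,"jaw":0}]'|sed -n '2p;4,6p'
python3 -m jog '[{"tx":0,"ty":0,"tz":0.4,"roll":0,"jaw":0},{"tx":0,"ty":0,"tz":0.2,"roll":0,"jaw":0},{"tx":0,"ty":0,"tz":0,"roll":0,"jaw":0}]'|sed -n '2p;4,6p'
python3 -m jog '[{"tx":0,"ty":0,"tz":0.4,"roll":0,"jaw":0},{"tx":0,"ty":0,"tz":0.2,"roll":0,"jaw":0},{"tx":0,"ty":0,"tz":0,"roll":0,"jaw":0}]'|sed -n '2p;4,6p'
```

```text
position: [0.508, 0.1825, 0.126]
force: [-0.4, -0.8, -1.1]
opening: 0.248
grasp_force: 30.0
position: [0.5091, 0.1827, 0.1214]
force: [-1.2, -2.1, 5.0]
opening: 0.248
grasp_force: 30.0
position: [0.5092, 0.182, 0.1158]
force: [-1.6, -4.9, 7.3]
opening: 0.25
grasp_force: 30.0
```

```bash
python3 -m jog '[{"tx":0,"ty":0,"tz":0.4,"roll":0,"jaw":0},{"tx":0,"ty":0,"tz":0.4,"roll":0,"jaw":0},{"tx":0,"ty":0,"tz":0,"roll":0,"jaw":0}]'|sed -n '2p;4,6p'
python3 -m jog '[{"tx":0,"ty":0,"tz":0.4,"roll":0,"jaw":0},{"tx":0,"ty":0,"tz":0.4,"roll":0,"jaw":0},{"tx":0,"ty":0,"tz":0,"roll":0,"jaw":0},{"tx":0,"ty":0,"tz":0,"roll":0,"jaw":0}]'|sed -n '2p;4,6p'
python3 - <<'E'
from h import *
c=cam("side"); cv2.imwrite("pics/s1.png",cv2.resize(c["img"][130:250,170:330,::-1],None,fx=4,fy=4,interpolation=cv2.INTER_CUBIC))
E
```

```text
position: [0.5092, 0.182, 0.1076]
force: [-0.3, -5.3, 6.5]
opening: 0.253
grasp_force: 30.0
position: [0.5092, 0.1826, 0.0997]
force: [-0.7, -3.5, 6.1]
opening: 0.245
grasp_force: 30.0
```

View pics/s1.png

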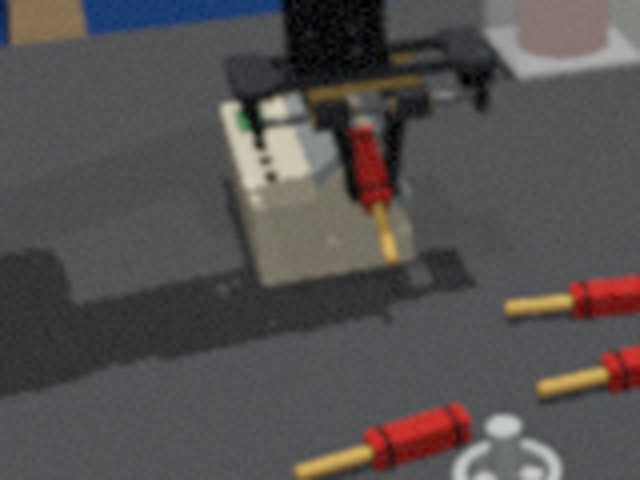

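The side crop shows the pin pivoted tip-down in the grip: handle end near (377,200), tip end (393,260).

```bash
python3 - <<'E'
from h import *
c=cam("side")
h=cv2.cvtColor(c["img"],cv2.COLOR_RGB2HSV).astype(int); roi=np.zeros((400,640),bool); roi[150:200,245:285]=1
red=((h[...,0]<8)|(h[...,0]>170))&(h[...,1]>150)&(h[...,2]>60)&roi; yel=(h[...,0]>14)&(h[...,0]<30)&(h[...,1]>120)&(h[...,2]>90)&roi
yel[:172]=0
def onx(rc,x=.5092):
    o,v=ray(c,rc); return (o+v*(x-o[0])/v[0])[1:]
def ony(p): pass
for n,m in (("red",red),("yel",yel)):
    r,k=np.nonzero(m); q=np.c_[k,r].astype(float); mu=q.mean(0); u=np.linalg.svd(q-mu)[2][0]; u*=np.sign(u[1]); t=(q-mu)@u
    print(n,len(r),mu,u.round(3),[ (mu+u*s)[::-1].round(1).tolist() for s in (t.min(),t.max())])
# model: project pins with given tilt
s=read_state(); T=s["position"]
for th in (30,35,40,45,50):
    a=np.radians(th); d=np.array([0,-np.cos(a),-np.sin(a)]); g=T-[0,0,.012]
    print(th,"shoulder",proj(c,g+d*.02).round(1),"tip",proj(c,g+d*.07).round(1),"dir",(proj(c,g+d*.07)-proj(c,g+d*.02)).round(1))
E
```

```text
red 127 [262.03149606 171.90551181] [0.247 0.969] [[162.1, 259.5], [180.5, 264.2]]
yel 42 [265.69047619 187.66666667] [0.268 0.963] [[180.8, 263.8], [195.1, 267.8]]
30 shoulder [181.2 263.9] tip [194.8 267.5] dir [13.6  3.6]
35 shoulder [181.5 263.9] tip [195.8 267.4] dir [14.3  3.5]
40 shoulder [181.7 263.9] tip [196.6 267.3] dir [14.9  3.4]
45 shoulder [181.9 263.8] tip [197.3 267.2] dir [15.4  3.3]
50 shoulder [182.1 263.8] tip [197.8 267. ] dir [15.7  3.2]
```

```bash
python3 -m jog '[{"tx":-0.5,"ty":0,"tz":-2,"roll":0,"jaw":0},{"tx":-1,"ty":2,"tz":-4,"roll":0,"jaw":0},{"tx":0,"ty":2.5,"tz":-2,"roll":0,"jaw":0},{"tx":0,"ty":2.5,"tz":0,"roll":0.14,"jaw":0},{"tx":0,"ty":0,"tz":0,"roll":0.14,"jaw":0},{"tx":0,"ty":0,"tz":0,"roll":0.14,"jaw":0},{"tx":0,"ty":0,"tz":0,"roll":0.14,"jaw":0},{"tx":0,"ty":0,"tz":0,"roll":0.14,"jaw":0}]'|sed -n '2p;4,6p'
python3 -m jog '[{"tx":0,"ty":0,"tz":0,"roll":0.14,"jaw":0},{"tx":0,"ty":0,"tz":0,"roll":0.14,"jaw":0},{"tx":0,"ty":0,"tz":0,"roll":0.14,"jaw":0},{"tx":0,"ty":0,"tz":0,"roll":0.14,"jaw":0},{"tx":0,"ty":0,"tz":0,"roll":0.14,"jaw":0},{"tx":0,"ty":0,"tz":0,"roll":0.14,"jaw":0},{"tx":0,"ty":0,"tz":0,"roll":0.03,"jaw":0},{"tx":0,"ty":0,"tz":0,"roll":0,"jaw":0}]'|sed -n '2p;4,6p'
python3 -c "
from h import *
go([.60,.2414,.175],0)"
```

```text
position: [0.5782, 0.1684, 0.1784]
force: [0.2, 0.4, -0.1]
opening: 0.253
grasp_force: 30.0
position: [0.5782, 0.1684, 0.1784]
force: [-0.2, 0.1, -1.8]
opening: 0.249
grasp_force: 30.0
cm in tool: [ 2.21 -7.29  0.34] roll 0.004 az 0.21 pos [0.5782 0.1684 0.1784] t 35.0
```

```bash
python3 -m jog '[{"tx":2.2,"ty":-3.7,"tz":0,"roll":0.004,"jaw":0},{"tx":0,"ty":-3.6,"tz":0,"roll":0,"jaw":0},{"tx":0,"ty":0,"tz":0,"roll":0,"jaw":0},{"tx":0,"ty":0,"tz":0,"roll":0,"jaw":0}]'|sed -n '2p'
cat > pt.py <<'E'
from h import *
c=cam("side"); T=c["s"]["position"]; y=T[1]
h=cv2.cvtColor(c["img"],cv2.COLOR_RGB2HSV).astype(int); roi=np.zeros((400,640),bool)
r0,k0=proj(c,T-[.02,0,.02]).astype(int); roi[r0-30:r0+32,k0-34:k0+34]=1
red=((h[...,0]<8)|(h[...,0]>170))&(h[...,1]>140)&(h[...,2]>50)&roi; yel=(h[...,0]>13)&(h[...,0]<30)&(h[...,1]>110)&(h[...,2]>90)&roi
lab=cv2.connectedComponentsWithStats((red|yel).astype(np.uint8),connectivity=8); 
def ony(rc):
    o,v=ray(c,rc); return (o+v*(y-o[1])/v[1])
for n,m in (("red",red),("yel",yel)):
    nl,L,S,_=cv2.connectedComponentsWithStats(m.astype(np.uint8),connectivity=8); i=1+np.argmax(S[1:,4]); m=L==i
    r,k=np.nonzero(m); q=np.c_[k,r].astype(float); mu=q.mean(0); u=np.linalg.svd(q-mu)[2][0]; u*=-np.sign(u[0]); t=(q-mu)@u
    e=[mu+u*s for s in (t.min()-.5,t.max()+.5)]; W=[ony(p[::-1]) for p in e]; d=W[1]-W[0]
    print(n,len(r),"ends px",np.round(e,1).tolist(),"rel TCP mm (x,z)",[((w-T)[[0,2]]*1000).round(1).tolist() for w in W],"tilt",np.degrees(np.arctan2(-d[2],-d[0])).round(1))
x0,x1=k0-50,k0+50; cv2.imwrite("pics/pt_%d.png"%(c["s"]["time_s"]*100),cv2.resize(c["img"][r0-40:r0+40,k0-50:k0+50,::-1],None,fx=6,fy=6,interpolation=cv2.INTER_CUBIC))
print("TCP",T.round(4)); go([.589,.2414,.1386])
E
python3 pt.py; ls pics
```

```text
position: [0.5996, 0.2422, 0.1781]
red 74 ends px [[296.3, 129.6], [289.3, 142.2]] rel TCP mm (x,z) [[39.4, 22.3], [14.4, -16.3]] tilt 57.1
yel 42 ends px [[280.5, 144.8], [266.7, 154.5]] rel TCP mm (x,z) [[-14.7, -21.3], [-61.2, -47.6]] tilt 29.5
TCP [0.5996 0.2422 0.1781]
cm in tool: [-1.06 -0.01  3.96] roll 0.001 az 0.05 pos [0.5996 0.2413 0.1782] t 35.4
pt_3535.png
s1.png
side0.png
top0.png
v1.png
v2.png
v3.png
w1.png
w2.png
w3.png
w4.png
w5.png
w6.png
w7.png
w8.png
wrist0.png
```

```bash
python3 -m jog '[{"tx":-0.3,"ty":0,"tz":2,"roll":0,"jaw":0},{"tx":-0.3,"ty":0,"tz":2,"roll":0,"jaw":0},{"tx":-0.15,"ty":0,"tz":1,"roll":0,"jaw":0},{"tx":0,"ty":0,"tz":0,"roll":0,"jaw":0},{"tx":0,"ty":0,"tz":0,"roll":0,"jaw":0}]'|sed -n '2p;4p'
python3 pt.py
```

```text
position: [0.5932, 0.2412, 0.1289]
force: [-0.2, 0.3, -0.1]
red 69 ends px [[296.4, 146.7], [287.4, 155.1]] rel TCP mm (x,z) [[43.4, 14.7], [12.1, -10.0]] tilt 38.3
yel 40 ends px [[279.4, 159.6], [266.3, 168.9]] rel TCP mm (x,z) [[-15.4, -21.8], [-60.4, -47.5]] tilt 29.8
TCP [0.5932 0.2412 0.1289]
cm in tool: [-0.46  0.   -0.92] roll -0.001 az -0.04 pos [0.5936 0.2414 0.1294] t 36.0
```

```bash
python3 -m jog '[{"tx":-0.4,"ty":0,"tz":0.45,"roll":0,"jaw":0},{"tx":-0.4,"ty":0,"tz":0.25,"roll":0,"jaw":0},{"tx":-0.4,"ty":0,"tz":0.25,"roll":0,"jaw":0},{"tx":0,"ty":0,"tz":0,"roll":0,"jaw":0}]'|sed -n '2p;4p'
python3 -m jog '[{"tx":-0.4,"ty":0,"tz":0.25,"roll":0,"jaw":0},{"tx":-0.4,"ty":0,"tz":0.25,"roll":0,"jaw":0},{"tx":0,"ty":0,"tz":0,"roll":0,"jaw":0}]'|sed -n '2p;4p'
python3 pt.py
```

```text
position: [0.5804, 0.2419, 0.1187]
force: [1.8, 1.7, -4.1]
position: [0.5734, 0.2419, 0.1139]
force: [5.0, 0.1, -4.6]
red 65 ends px [[291.1, 152.3], [281.3, 159.6]] rel TCP mm (x,z) [[44.8, 12.8], [11.1, -8.0]] tilt 31.6
yel 29 ends px [[273.5, 164.9], [264.6, 171.3]] rel TCP mm (x,z) [[-15.8, -22.3], [-46.8, -40.2]] tilt 30.1
TCP [0.5734 0.2419 0.1139]
cm in tool: [ 1.57  0.05 -2.47] roll -0.0 az -0.01 pos [0.5734 0.2419 0.1139] t 36.7
```

```bash
python3 -m jog '[{"tx":-0.4,"ty":0,"tz":0.2,"roll":0,"jaw":0},{"tx":-0.4,"ty":0,"tz":0.2,"roll":0,"jaw":0},{"tx":0,"ty":0,"tz":0,"roll":0,"jaw":0}]'|sed -n '2p;4p'
python3 -m jog '[{"tx":-0.4,"ty":0,"tz":0.2,"roll":0,"jaw":0},{"tx":-0.4,"ty":0,"tz":0.2,"roll":0,"jaw":0},{"tx":0,"ty":0,"tz":0,"roll":0,"jaw":0}]'|sed -n '2p;4p'
python3 pt.py
```

```text
position: [0.5665, 0.2419, 0.1105]
force: [5.1, 0.5, -4.3]
position: [0.5585, 0.2419, 0.1066]
force: [5.8, 0.6, -3.9]
red 65 ends px [[286.5, 154.7], [276.3, 163.8]] rel TCP mm (x,z) [[44.1, 13.9], [8.3, -12.7]] tilt 36.7
yel 15 ends px [[269.3, 167.6], [265.1, 171.8]] rel TCP mm (x,z) [[-15.5, -22.4], [-30.4, -35.0]] tilt 40.3
TCP [0.5585 0.2419 0.1066]
cm in tool: [ 3.06  0.05 -3.19] roll -0.0 az -0.01 pos [0.5585 0.2419 0.1066] t 37.4
```

Inserting well, and the pin is aligning. Carry on to the shoulder.

```bash
python3 -m jog '[{"tx":-0.4,"ty":0,"tz":0.25,"roll":0,"jaw":0},{"tx":-0.4,"ty":0,"tz":0.25,"roll":0,"jaw":0},{"tx":0,"ty":0,"tz":0,"roll":0,"jaw":0}]'|sed -n '2p;4p'
python3 -m jog '[{"tx":-0.4,"ty":0,"tz":0.3,"roll":0,"jaw":0},{"tx":-0.3,"ty":0,"tz":0.25,"roll":0,"jaw":0},{"tx":0,"ty":0,"tz":0,"roll":0,"jaw":0}]'|sed -n '2p;4p'
python3 -m jog '[{"tx":-0.2,"ty":0,"tz":0.15,"roll":0,"jaw":0},{"tx":0,"ty":0,"tz":0,"roll":0,"jaw":0}]'|sed -n '2p;4p'
python3 pt.py
```

```text
position: [0.5505, 0.2419, 0.1015]
force: [5.2, -0.0, -3.8]
position: [0.5451, 0.242, 0.0971]
force: [7.5, -0.8, 0.2]
position: [0.545, 0.242, 0.0971]
force: [7.5, -1.9, 6.5]
red 58 ends px [[283.1, 158.2], [272.6, 166.0]] rel TCP mm (x,z) [[45.5, 12.8], [9.4, -9.2]] tilt 31.3
yel 1 ends px [[257.5, 143.0], [256.5, 143.0]] rel TCP mm (x,z) [[-32.2, 75.9], [-35.3, 76.3]] tilt -7.8
TCP [0.545  0.242  0.0971]
cm in tool: [ 4.45  0.06 -4.1 ] roll 0.0 az 0.02 pos [0.545  0.2421 0.0971] t 38.2
```

```bash
python3 -m jog '[{"tx":0,"ty":0,"tz":0,"roll":0,"jaw":0.4},{"tx":0,"ty":0,"tz":0,"roll":0,"jaw":0.4},{"tx":0,"ty":0,"tz":0,"roll":0,"jaw":0.4},{"tx":0,"ty":0,"tz":-3,"roll":0,"jaw":0.4},{"tx":0,"ty":0,"tz":-4,"roll":0,"jaw":0.6},{"tx":0,"ty":4,"tz":-4,"roll":0,"jaw":0.6},{"tx":0,"ty":4,"tz":0,"roll":0,"jaw":0.6},{"tx":0,"ty":0,"tz":0,"roll":0,"jaw":0.6}]'|sed -n '2p;4,6p'
python3 -m jog '[{"tx":0,"ty":0,"tz":0,"roll":0,"jaw":0.6},{"tx":0,"ty":0,"tz":0,"roll":0,"jaw":0.6}]'|sed -n '2p'
python3 pv.py v4 
python3 - <<'E'
from h import *
c=cam("side"); 
im=c["img"][130:190,230:310,::-1]; a=cv2.resize(im,(480,360),interpolation=cv2.INTER_CUBIC)
b=cv2.imread("pics/v4.png")[60:260,0:266]; b=cv2.resize(b,(320,240)); b=np.vstack([b,np.zeros((120,320,3),np.uint8)])
cv2.imwrite("pics/x1.png",np.hstack([a,b]))
H=np.array([.5544,.2414,.0977]);n=np.array([.766,0,.643])
print("expected centre px",proj(c,H),"rear",proj(c,H+.035*n))
E
```

```text
position: [0.5385, 0.1631, 0.2]
force: [-0.3, 0.3, -0.6]
opening: 0.586
grasp_force: 0.0
position: [0.5384, 0.167, 0.1984]
home [([181.6, 33.0], 0.92, [0.5546, 0.3923, 0.0975]), ([182.8, 97.1], 0.61, [0.5536, 0.3419, 0.0975])]
pin [([220.7, 512.0], 0.98, [0.4873, -0.0482, 0.011]), ([51.0, 511.4], 0.9, [0.6605, -0.0169, 0.011]), ([40.1, 408.0], 0.65, [0.6699, 0.0823, 0.011])]
rect 0.91 mid [0.6466 0.0867] len 0.1189 az tip-180 -8.5
rect 0.78 mid [0.5382 0.2703] len 0.087 az tip-180 9.8
rect 0.73 mid [ 0.4887 -0.0459] len 0.0738 az tip-180 7.6
rect 0.61 mid [ 0.6407 -0.0159] len 0.123 az tip-180 2.3
cm in tool: [ -3.9  -13.27  -4.12] roll 0.001 az 0.07 pos [0.5391 0.1674 0.1987] t 39.4
expected centre px [163.33670216 272.45736906] rear [155.7478926  280.10442297]
```

View pics/x1.png

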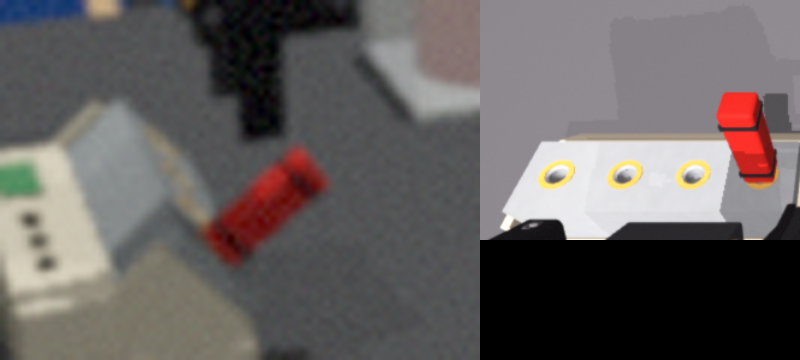

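The inserted pin's red handle stands square to the face at crop (265,205), no brass showing; three mouths remain empty (right part: (556,175), (625,175), (693,175)). That uses up my views, so I go on by numbers.

```bash
python3 -m jog '[{"tx":3.85,"ty":2.75,"tz":0,"roll":0,"jaw":0.6},{"tx":3.85,"ty":2.75,"tz":0,"roll":0,"jaw":0.6},{"tx":3.85,"ty":2.75,"tz":0,"roll":0,"jaw":0.6},{"tx":0,"ty":0,"tz":0,"roll":0.074,"jaw":0.6},{"tx":0,"ty":0,"tz":0,"roll":0.074,"jaw":0.6},{"tx":0,"ty":0,"tz":0,"roll":0,"jaw":0.6},{"tx":0,"ty":0,"tz":0,"roll":0,"jaw":0.6}]'|sed -n '2p'
cat > pg.py <<'E'
from h import *
import sys
# nearest pin to given xy: red-handle fit on z=.02 (top) -> grip point and az
x,y=map(float,sys.argv[1:3]); c=cam("wrist"); h=cv2.cvtColor(c["img"],cv2.COLOR_RGB2HSV).astype(int)
L=[onz(c,d["point"],.011) for d in landmark_of("wrist","pin")]; P=min(L,key=lambda p:np.hypot(p[0]-x,p[1]-y))
best=None
for d in trace("wrist","pin"):
    r,k=np.nonzero(d["pixels"]); 
    if len(r)<100: continue
    q=np.array([onz(c,(a,b),.016)[:2] for a,b in zip(r[::3],k[::3])])
    dd=np.hypot(*(q.mean(0)-[x-.015,y])) 
    if best is None or dd<best[0]: best=(dd,q)
q=best[1]; mu=q.mean(0); u=np.linalg.svd(q-mu)[2][0]; u*=np.sign(u[0]); t=(q-mu)@u; lo=mu+u*t.min(); cen=lo+u*.085
az=np.degrees(np.arctan2(u[1],u[0])); print("len",np.ptp(t).round(4),"centre",cen.round(4),"landmark",P[:2].round(4),"az",az.round(1))
C=(cen+P[:2])/2 if np.ptp(t)>.112 else P[:2]
g=C-u*.015; go([*g,.0245],az)
E
python3 pg.py .67 .083
```

```text
position: [0.6549, 0.0844, 0.1991]
len 0.1198 centre [ 0.6656 -0.0135] landmark [0.6677 0.0813] az 4.1
cm in tool: [ 0.43  5.15 17.49] roll -0.218 az -8.4 pos [0.6549 0.0844 0.1994] t 40.3
```

```bash
python3 -m jog '[{"tx":0,"ty":0,"tz":4,"roll":0,"jaw":0.6},{"tx":0,"ty":0,"tz":4,"roll":0,"jaw":0.6},{"tx":0,"ty":0,"tz":4,"roll":0,"jaw":0.6},{"tx":0,"ty":0,"tz":3,"roll":0,"jaw":0.6},{"tx":0,"ty":0,"tz":2.2,"roll":0,"jaw":0.6},{"tx":0,"ty":0,"tz":0,"roll":0,"jaw":0.6},{"tx":0,"ty":0,"tz":0,"roll":0,"jaw":0.6}]'|sed -n '2p;4p'
python3 -m jog '[{"tx":0,"ty":0,"tz":0.2,"roll":0,"jaw":0},{"tx":0,"ty":0,"tz":0,"roll":0,"jaw":0},{"tx":0,"ty":0,"tz":0,"roll":0,"jaw":0},{"tx":0,"ty":0,"tz":0,"roll":0,"jaw":0},{"tx":0,"ty":0,"tz":0,"roll":0,"jaw":0},{"tx":0,"ty":0,"tz":0,"roll":0,"jaw":0}]'|sed -n '2p;4,6p'
python3 -m jog '[{"tx":0,"ty":0,"tz":-4,"roll":0,"jaw":0},{"tx":0,"ty":0,"tz":-4,"roll":-0.14,"jaw":0},{"tx":0,"ty":0,"tz":-4,"roll":-0.14,"jaw":0},{"tx":0,"ty":0,"tz":0,"roll":-0.14,"jaw":0},{"tx":0,"ty":0,"tz":0,"roll":-0.14,"jaw":0},{"tx":0,"ty":0,"tz":0,"roll":-0.14,"jaw":0},{"tx":0,"ty":0,"tz":0,"roll":-0.14,"jaw":0},{"tx":0,"ty":0,"tz":0,"roll":-0.14,"jaw":0}]'|sed -n '2p;4,6p'
python3 -m jog '[{"tx":0,"ty":0,"tz":0,"roll":-0.14,"jaw":0},{"tx":0,"ty":0,"tz":0,"roll":-0.14,"jaw":0},{"tx":0,"ty":0,"tz":0,"roll":-0.14,"jaw":0},{"tx":0,"ty":0,"tz":0,"roll":-0.14,"jaw":0},{"tx":0,"ty":0,"tz":0,"roll":-0.14,"jaw":0},{"tx":0,"ty":0,"tz":0,"roll":-0.04,"jaw":0},{"tx":0,"ty":0,"tz":0,"roll":0,"jaw":0}]'|sed -n '2p;4,6p'
python3 -c "
from h import *
go([.5092,.1825,.142],90)"
```

```text
position: [0.6553, 0.0841, 0.0276]
force: [-0.1, 0.2, 0.7]
position: [0.6555, 0.084, 0.0261]
force: [0.0, 0.9, 3.8]
opening: 0.249
grasp_force: 29.8
position: [0.6547, 0.0838, 0.145]
force: [-0.2, -0.1, -0.3]
opening: 0.252
grasp_force: 29.8
position: [0.6548, 0.0838, 0.145]
force: [-0.5, 1.1, -0.4]
opening: 0.253
grasp_force: 29.8
cm in tool: [  9.88 -14.55   0.31] roll 0.001 az 90.05 pos [0.6548 0.0838 0.145 ] t 43.1
```

```bash
python3 -m jog '[{"tx":0,"ty":-3.64,"tz":0,"roll":0,"jaw":0},{"tx":0,"ty":-3.64,"tz":0,"roll":0,"jaw":0},{"tx":0,"ty":-3.64,"tz":0,"roll":0,"jaw":0},{"tx":0,"ty":-3.64,"tz":0,"roll":0,"jaw":0},{"tx":3.3,"ty":0,"tz":0,"roll":0,"jaw":0},{"tx":3.3,"ty":0,"tz":0,"roll":0,"jaw":0},{"tx":3.3,"ty":0,"tz":0,"roll":0,"jaw":0},{"tx":0,"ty":0,"tz":1,"roll":0,"jaw":0}]'|sed -n '2p;4p'
python3 -m jog '[{"tx":0,"ty":0,"tz":0.5,"roll":0,"jaw":0},{"tx":0,"ty":0,"tz":0.3,"roll":0,"jaw":0},{"tx":0,"ty":0,"tz":0.2,"roll":0,"jaw":0},{"tx":0,"ty":0,"tz":0,"roll":0,"jaw":0}]'|sed -n '2p;4p'
python3 -m jog '[{"tx":0,"ty":0,"tz":0.4,"roll":0,"jaw":0},{"tx":0,"ty":0,"tz":0.4,"roll":0,"jaw":0},{"tx":0,"ty":0,"tz":0.2,"roll":0,"jaw":0},{"tx":0,"ty":0,"tz":0,"roll":0,"jaw":0}]'|sed -n '2p;4p'
```

```text
position: [0.5104, 0.1861, 0.1365]
force: [0.1, -0.5, -0.3]
position: [0.5094, 0.1818, 0.1251]
force: [-0.3, -1.1, -0.1]
position: [0.5097, 0.1811, 0.1163]
force: [-0.9, -6.4, 6.8]
```

```bash
python3 -m jog '[{"tx":0,"ty":0,"tz":0.4,"roll":0,"jaw":0},{"tx":0,"ty":0,"tz":0.4,"roll":0,"jaw":0},{"tx":0,"ty":0,"tz":0.4,"roll":0,"jaw":0},{"tx":0,"ty":0,"tz":0.4,"roll":0,"jaw":0},{"tx":0,"ty":0,"tz":0.4,"roll":0,"jaw":0},{"tx":0,"ty":0,"tz":0.2,"roll":0,"jaw":0},{"tx":0,"ty":0,"tz":0,"roll":0,"jaw":0}]'|sed -n '2p;4p'
python3 -m jog '[{"tx":-0.5,"ty":0,"tz":-2,"roll":0,"jaw":0},{"tx":-1,"ty":2,"tz":-4,"roll":0,"jaw":0},{"tx":0,"ty":2.5,"tz":-2.5,"roll":0,"jaw":0},{"tx":0,"ty":2.5,"tz":0,"roll":0.14,"jaw":0},{"tx":0,"ty":2,"tz":0,"roll":0.14,"jaw":0},{"tx":0,"ty":0,"tz":0,"roll":0.14,"jaw":0},{"tx":0,"ty":0,"tz":0,"roll":0.14,"jaw":0},{"tx":0,"ty":0,"tz":0,"roll":0.14,"jaw":0}]'|sed -n '2p;4p'
python3 -m jog '[{"tx":0,"ty":0,"tz":0,"roll":0.14,"jaw":0},{"tx":0,"ty":0,"tz":0,"roll":0.14,"jaw":0},{"tx":0,"ty":0,"tz":0,"roll":0.14,"jaw":0},{"tx":0,"ty":0,"tz":0,"roll":0.14,"jaw":0},{"tx":0,"ty":0,"tz":0,"roll":0.14,"jaw":0},{"tx":0,"ty":0,"tz":0,"roll":0.14,"jaw":0},{"tx":0,"ty":0,"tz":0,"roll":0.03,"jaw":0},{"tx":0,"ty":0,"tz":0,"roll":0,"jaw":0}]'|sed -n '2p;4,6p'
python3 pt.py
python3 -c "
from h import *
go([.60,.2916,.175],0)"
```

```text
position: [0.5099, 0.1823, 0.0944]
force: [-1.2, -0.8, 7.2]
position: [0.5994, 0.1645, 0.1781]
force: [0.3, -0.3, 0.3]
position: [0.5992, 0.1647, 0.1782]
force: [-0.3, -1.0, -0.5]
opening: 0.246
grasp_force: 30.0
red 109 ends px [[279.8, 155.0], [265.7, 171.7]] rel TCP mm (x,z) [[-35.2, -22.0], [-82.0, -69.6]] tilt 45.5
yel 55 ends px [[287.2, 154.4], [274.5, 166.2]] rel TCP mm (x,z) [[-12.6, -23.4], [-53.7, -55.9]] tilt 38.3
TCP [0.5992 0.1647 0.1782]
cm in tool: [-1.01 -7.67  3.97] roll 0.002 az 0.12 pos [0.5992 0.1647 0.1783] t 47.0
cm in tool: [  0.1  -12.69   0.33] roll 0.002 az 0.12 pos [0.5992 0.1647 0.1783] t 47.0
```

```bash
python3 -m jog '[{"tx":0.5,"ty":0,"tz":-3,"roll":0.002,"jaw":0},{"tx":0,"ty":-4.23,"tz":0,"roll":0,"jaw":0},{"tx":0,"ty":-4.23,"tz":0,"roll":0,"jaw":0},{"tx":0,"ty":-4.23,"tz":0,"roll":0,"jaw":0},{"tx":0,"ty":0,"tz":0,"roll":0,"jaw":0},{"tx":-0.4,"ty":0,"tz":2,"roll":0,"jaw":0},{"tx":-0.4,"ty":0,"tz":2,"roll":0,"jaw":0},{"tx":-0.4,"ty":0,"tz":1.5,"roll":0,"jaw":0}]'|sed -n '2p;4p'
python3 -m jog '[{"tx":-0.4,"ty":0,"tz":0.8,"roll":0,"jaw":0},{"tx":0,"ty":0,"tz":0,"roll":0,"jaw":0},{"tx":0,"ty":0,"tz":0,"roll":0,"jaw":0}]'|sed -n '2p;4p'
python3 pt.py
python3 -c "
from h import *
go([.5859,.2916,.135],0)"
```

```text
position: [0.5916, 0.2911, 0.152]
force: [-1.2, 0.5, -1.1]
position: [0.5889, 0.2917, 0.1459]
force: [0.9, 0.0, -0.7]
red 165 ends px [[282.2, 156.8], [265.3, 171.3]] rel TCP mm (x,z) [[10.0, -52.6], [-51.7, -96.5]] tilt 35.4
yel 39 ends px [[274.7, 150.0], [264.3, 160.0]] rel TCP mm (x,z) [[-13.8, -24.6], [-51.6, -55.1]] tilt 38.9
TCP [0.5889 0.2917 0.1459]
cm in tool: [-0.03  5.05  0.77] roll -0.0 az -0.02 pos [0.5893 0.2919 0.1464] t 48.2
cm in tool: [-0.34  0.03  1.14] roll -0.0 az -0.02 pos [0.5893 0.2919 0.1464] t 48.2
```

```bash
python3 -m jog '[{"tx":-0.3,"ty":0,"tz":1.1,"roll":0,"jaw":0},{"tx":-0.45,"ty":0,"tz":0.38,"roll":0,"jaw":0},{"tx":-0.45,"ty":0,"tz":0.38,"roll":0,"jaw":0},{"tx":-0.45,"ty":0,"tz":0.38,"roll":0,"jaw":0},{"tx":0,"ty":0,"tz":0,"roll":0,"jaw":0}]'|sed -n '2p;4p'
python3 pt.py
python3 -m jog '[{"tx":-0.45,"ty":0,"tz":0.4,"roll":0,"jaw":0},{"tx":-0.45,"ty":0,"tz":0.4,"roll":0,"jaw":0},{"tx":0,"ty":0,"tz":0,"roll":0,"jaw":0}]'|sed -n '2p;4p'
python3 -c "
from h import *
go([.545,.2916,.0971],0)"
```

```text
position: [0.5703, 0.2919, 0.1222]
force: [-0.2, 0.1, -0.7]
red 253 ends px [[284.8, 142.7], [267.1, 173.1]] rel TCP mm (x,z) [[40.7, 19.8], [-27.2, -80.6]] tilt 55.9
yel 29 ends px [[270.0, 157.3], [261.3, 165.1]] rel TCP mm (x,z) [[-12.9, -24.4], [-44.6, -47.9]] tilt 36.6
TCP [0.5703 0.2919 0.1222]
cm in tool: [ 1.79  5.06 -1.59] roll 0.0 az 0.01 pos [0.5711 0.292  0.1227] t 48.8
position: [0.5613, 0.2917, 0.1142]
force: [-0.4, -0.5, -0.2]
cm in tool: [-1.63  0.01  1.71] roll 0.0 az 0.0 pos [0.5613 0.2917 0.1142] t 49.0
```

```bash
python3 -m jog '[{"tx":-0.42,"ty":0,"tz":0.38,"roll":0,"jaw":0},{"tx":-0.42,"ty":0,"tz":0.38,"roll":0,"jaw":0},{"tx":0,"ty":0,"tz":0,"roll":0,"jaw":0}]'|sed -n '2p;4p'
python3 -m jog '[{"tx":-0.4,"ty":0,"tz":0.35,"roll":0,"jaw":0},{"tx":-0.3,"ty":0,"tz":0.25,"roll":0,"jaw":0},{"tx":0,"ty":0,"tz":0,"roll":0,"jaw":0}]'|sed -n '2p;4p'
python3 pt.py|tail -2
python3 -m jog '[{"tx":-0.3,"ty":0,"tz":0.25,"roll":0,"jaw":0},{"tx":0,"ty":0,"tz":0,"roll":0,"jaw":0}]'|sed -n '2p;4p'
```

```text
position: [0.553, 0.2918, 0.1066]
force: [0.4, -0.4, -0.6]
position: [0.5464, 0.2918, 0.1009]
force: [-0.6, -0.6, -1.2]
TCP [0.5464 0.2918 0.1009]
cm in tool: [ 4.2   5.05 -3.75] roll -0.0 az -0.0 pos [0.547  0.2919 0.1011] t 49.7
position: [0.5439, 0.2919, 0.0987]
force: [-0.4, 0.1, -1.2]
```

```bash
python3 -m jog '[{"tx":-0.3,"ty":0,"tz":0.25,"roll":0,"jaw":0},{"tx":0,"ty":0,"tz":0,"roll":0,"jaw":0}]'|sed -n '2p;4p'
python3 -m jog '[{"tx":-0.3,"ty":0,"tz":0.25,"roll":0,"jaw":0},{"tx":0,"ty":0,"tz":0,"roll":0,"jaw":0}]'|sed -n '2p;4p'
python3 pt.py
```

```text
position: [0.5427, 0.2921, 0.0974]
force: [0.9, -0.8, 3.9]
position: [0.5425, 0.2921, 0.0973]
force: [1.9, -2.9, 13.9]
red 242 ends px [[280.8, 154.1], [264.5, 170.2]] rel TCP mm (x,z) [[52.4, 6.1], [-7.6, -43.7]] tilt 39.7Traceback (most recent call last):
  File "pt.py", line 10, in <module>
    nl,L,S,_=cv2.connectedComponentsWithStats(m.astype(np.uint8),connectivity=8); i=1+np.argmax(S[1:,4]); m=L==i
                                                                                      ~~~~~~~~~^^^^^^^^^
    return _wrapfunc(a, 'argmax', axis=axis, out=out, **kwds)
    return bound(*args, **kwds)
ValueError: attempt to get argmax of an empty sequence
```

```bash
python3 -m jog '[{"tx":0.1,"ty":0,"tz":-0.1,"roll":0,"jaw":0.4},{"tx":0,"ty":0,"tz":0,"roll":0,"jaw":0.4},{"tx":0,"ty":0,"tz":0,"roll":0,"jaw":0.4},{"tx":0,"ty":0,"tz":-3,"roll":0,"jaw":0.4},{"tx":0,"ty":0,"tz":-4,"roll":0,"jaw":0.4},{"tx":0,"ty":0,"tz":-4,"roll":0,"jaw":0.4},{"tx":0,"ty":0,"tz":0,"roll":0,"jaw":0.6}]'|sed -n '2p;4,6p'
python3 -m jog '[{"tx":1.5,"ty":4.4,"tz":0,"roll":0,"jaw":0.6},{"tx":1.5,"ty":4.4,"tz":0,"roll":0,"jaw":0.6},{"tx":1.5,"ty":4.4,"tz":0,"roll":0,"jaw":0.6},{"tx":1.5,"ty":4.4,"tz":0,"roll":0,"jaw":0.6},{"tx":1.5,"ty":4.4,"tz":0,"roll":0,"jaw":0.6},{"tx":1.5,"ty":4.4,"tz":0,"roll":0,"jaw":0.6},{"tx":1.5,"ty":4.4,"tz":0,"roll":0,"jaw":0.6},{"tx":0,"ty":0,"tz":0,"roll":-0.06,"jaw":0.6}]'|sed -n '2p;4p'
python3 -m jog '[{"tx":0,"ty":0,"tz":0,"roll":0,"jaw":0.6},{"tx":0,"ty":0,"tz":0,"roll":0,"jaw":0.6}]'|sed -n '2p;4p'
python3 pg.py .6645 -.0145; python3 pv.py v5 | grep -v home
```

```text
position: [0.5426, 0.2934, 0.2102]
force: [0.1, -0.0, 0.5]
opening: 0.436
grasp_force: 0.0
position: [0.6461, -0.0223, 0.2034]
force: [-0.2, 0.6, 0.3]
position: [0.6433, -0.0155, 0.2035]
force: [-0.3, 0.7, 0.1]
len 0.0438 centre [ 0.5298 -0.037 ] landmark [ 0.664  -0.0133] az 11.4
cm in tool: [ 0.57  0.2  18.  ] roll -0.138 az 3.5 pos [ 0.6437 -0.0147  0.2045] t 52.2
pin [([156.7, 317.1], 0.9, [0.6635, -0.0122, 0.011]), ([300.7, 338.0], 0.71, [0.4873, -0.0484, 0.011])]
rect 0.86 mid [ 0.6385 -0.0168] len 0.1207 az tip-180 3.6
rect 0.6 mid [0.5286 0.3369] len 0.028 az tip-180 -86.5
rect 0.55 mid [ 0.4651 -0.05  ] len 0.0429 az tip-180 9.9
cm in tool: [-12.48 -32.34  -3.5 ] roll 0.061 az 3.49 pos [ 0.6442 -0.0152  0.205 ] t 52.4
```

```bash
python3 -m jog '[{"tx":0.45,"ty":-0.05,"tz":4,"roll":0,"jaw":0.6},{"tx":0,"ty":0,"tz":4,"roll":0,"jaw":0.6},{"tx":0,"ty":0,"tz":4,"roll":0,"jaw":0.6},{"tx":0,"ty":0,"tz":3,"roll":0,"jaw":0.6},{"tx":0,"ty":0,"tz":2.7,"roll":0,"jaw":0.6},{"tx":0,"ty":0,"tz":0,"roll":0,"jaw":0.6},{"tx":0,"ty":0,"tz":0,"roll":0,"jaw":0.6}]'|sed -n '2p;4p'
python3 -m jog '[{"tx":0,"ty":0,"tz":0.2,"roll":0,"jaw":0},{"tx":0,"ty":0,"tz":0,"roll":0,"jaw":0},{"tx":0,"ty":0,"tz":0,"roll":0,"jaw":0},{"tx":0,"ty":0,"tz":0,"roll":0,"jaw":0},{"tx":0,"ty":0,"tz":0,"roll":0,"jaw":0},{"tx":0,"ty":0,"tz":0,"roll":0,"jaw":0}]'|sed -n '2p;4,6p'
python3 -m jog '[{"tx":0,"ty":0,"tz":-4,"roll":0,"jaw":0},{"tx":0,"ty":0,"tz":-4,"roll":-0.14,"jaw":0},{"tx":0,"ty":0,"tz":-4,"roll":-0.14,"jaw":0},{"tx":0,"ty":0,"tz":0,"roll":-0.14,"jaw":0},{"tx":0,"ty":0,"tz":0,"roll":-0.14,"jaw":0},{"tx":0,"ty":0,"tz":0,"roll":-0.14,"jaw":0},{"tx":0,"ty":0,"tz":0,"roll":-0.14,"jaw":0},{"tx":0,"ty":0,"tz":0,"roll":-0.14,"jaw":0}]'|sed -n '2p;4,6p'
python3 -m jog '[{"tx":0,"ty":0,"tz":0,"roll":-0.14,"jaw":0},{"tx":0,"ty":0,"tz":0,"roll":-0.14,"jaw":0},{"tx":0,"ty":0,"tz":0,"roll":-0.14,"jaw":0},{"tx":0,"ty":0,"tz":0,"roll":-0.11,"jaw":0},{"tx":0,"ty":0,"tz":0,"roll":0,"jaw":0},{"tx":0,"ty":0,"tz":0,"roll":0,"jaw":0}]'|sed -n '2p;4,6p'
python3 -c "
from h import *
go([.5095,.1825,.142],90)"
```

```text
position: [0.6489, -0.0151, 0.028]
force: [0.8, 0.2, 0.1]
position: [0.6491, -0.0153, 0.0266]
force: [-1.1, -0.0, 3.5]
opening: 0.248
grasp_force: 30.0
position: [0.6484, -0.0152, 0.1456]
force: [-0.3, 0.7, -1.2]
opening: 0.25
grasp_force: 30.0
position: [0.6486, -0.0153, 0.1456]
force: [0.2, -0.1, -1.6]
opening: 0.249
grasp_force: 30.0
cm in tool: [ 19.73 -13.97   0.37] roll -0.003 az 89.81 pos [ 0.6486 -0.0153  0.1456] t 55.1
```

```bash
python3 -m jog '[{"tx":0,"ty":-3.5,"tz":0,"roll":-0.003,"jaw":0},{"tx":0,"ty":-3.5,"tz":0,"roll":0,"jaw":0},{"tx":0,"ty":-3.5,"tz":0,"roll":0,"jaw":0},{"tx":0,"ty":-3.45,"tz":0,"roll":0,"jaw":0},{"tx":4.6,"ty":0,"tz":0,"roll":0,"jaw":0},{"tx":4.6,"ty":0,"tz":0,"roll":0,"jaw":0},{"tx":4.6,"ty":0,"tz":0,"roll":0,"jaw":0},{"tx":4.6,"ty":0,"tz":0,"roll":0,"jaw":0}]'|sed -n '2p;4p'
python3 -m jog '[{"tx":1.3,"ty":0,"tz":0,"roll":0,"jaw":0},{"tx":0,"ty":0,"tz":1,"roll":0,"jaw":0},{"tx":0,"ty":0,"tz":0.6,"roll":0,"jaw":0},{"tx":0,"ty":0,"tz":0.4,"roll":0,"jaw":0},{"tx":0,"ty":0,"tz":0,"roll":0,"jaw":0},{"tx":0,"ty":0,"tz":0,"roll":0,"jaw":0}]'|sed -n '2p;4p'
python3 -m jog '[{"tx":0,"ty":0,"tz":0.4,"roll":0,"jaw":0},{"tx":0,"ty":0,"tz":0.4,"roll":0,"jaw":0},{"tx":0,"ty":0,"tz":0.2,"roll":0,"jaw":0},{"tx":0,"ty":0,"tz":0,"roll":0,"jaw":0}]'|sed -n '2p;4p'
```

```text
position: [0.509, 0.1699, 0.1462]
force: [1.5, 0.1, -0.6]
position: [0.5091, 0.1803, 0.1256]
force: [-0.7, -0.6, -1.3]
position: [0.5097, 0.1798, 0.1169]
force: [-1.2, -6.5, 6.9]
```

```bash
python3 -m jog '[{"tx":0,"ty":0,"tz":0.4,"roll":0,"jaw":0},{"tx":0,"ty":0,"tz":0.4,"roll":0,"jaw":0},{"tx":0,"ty":0,"tz":0.4,"roll":0,"jaw":0},{"tx":0,"ty":0,"tz":0.4,"roll":0,"jaw":0},{"tx":0,"ty":0,"tz":0.4,"roll":0,"jaw":0},{"tx":0,"ty":0,"tz":0.4,"roll":0,"jaw":0},{"tx":0,"ty":0,"tz":0,"roll":0,"jaw":0}]'|sed -n '2p;4p'
python3 -m jog '[{"tx":-0.5,"ty":0,"tz":-2,"roll":0,"jaw":0},{"tx":-1,"ty":2,"tz":-4,"roll":0,"jaw":0},{"tx":0,"ty":2.5,"tz":-4,"roll":0,"jaw":0},{"tx":0,"ty":2.5,"tz":-1.5,"roll":0.14,"jaw":0},{"tx":0,"ty":2,"tz":0,"roll":0.14,"jaw":0},{"tx":0,"ty":0,"tz":0,"roll":0.14,"jaw":0},{"tx":0,"ty":0,"tz":0,"roll":0.14,"jaw":0},{"tx":0,"ty":0,"tz":0,"roll":0.14,"jaw":0}]'|sed -n '2p;4p'
python3 -m jog '[{"tx":0,"ty":0,"tz":0,"roll":0.14,"jaw":0},{"tx":0,"ty":0,"tz":0,"roll":0.14,"jaw":0},{"tx":0,"ty":0,"tz":0,"roll":0.14,"jaw":0},{"tx":0,"ty":0,"tz":0,"roll":0.14,"jaw":0},{"tx":0,"ty":0,"tz":0,"roll":0.14,"jaw":0},{"tx":0,"ty":0,"tz":0,"roll":0.14,"jaw":0},{"tx":0,"ty":0,"tz":0,"roll":0.03,"jaw":0},{"tx":0,"ty":0,"tz":0,"roll":0,"jaw":0}]'|sed -n '2p;4,6p'
python3 pt.py
python3 -c "
from h import *
go([.60,.3418,.175],0)"
```

```text
position: [0.5099, 0.1811, 0.0929]
force: [-0.5, -1.5, 4.8]
position: [0.5988, 0.1635, 0.2066]
force: [-0.0, -0.0, -0.6]
position: [0.5986, 0.1636, 0.2067]
force: [0.1, -0.6, -0.4]
opening: 0.248
grasp_force: 30.0
red 266 ends px [[280.0, 151.8], [264.0, 170.2]] rel TCP mm (x,z) [[-33.5, -40.0], [-86.2, -91.8]] tilt 44.5
yel 49 ends px [[286.1, 146.4], [273.9, 158.6]] rel TCP mm (x,z) [[-14.0, -25.5], [-53.5, -58.9]] tilt 40.2
TCP [0.5986 0.1636 0.2067]
cm in tool: [-0.94 -7.78  6.81] roll 0.003 az 0.18 pos [0.5986 0.1637 0.2067] t 59.2
cm in tool: [  0.2  -17.81   3.17] roll 0.003 az 0.18 pos [0.5986 0.1637 0.2067] t 59.2
```

```bash
python3 -m jog '[{"tx":0.4,"ty":-4.45,"tz":0,"roll":0.003,"jaw":0},{"tx":0,"ty":-4.45,"tz":0,"roll":0,"jaw":0},{"tx":0,"ty":-4.45,"tz":0,"roll":0,"jaw":0},{"tx":0,"ty":-4.46,"tz":0,"roll":0,"jaw":0},{"tx":0,"ty":0,"tz":0,"roll":0,"jaw":0},{"tx":-0.5,"ty":0,"tz":2,"roll":0,"jaw":0},{"tx":-0.5,"ty":0,"tz":2,"roll":0,"jaw":0},{"tx":-0.4,"ty":0,"tz":1.5,"roll":0,"jaw":0}]'|sed -n '2p;4p'
python3 -m jog '[{"tx":-0.1,"ty":0,"tz":0.6,"roll":0,"jaw":0},{"tx":0,"ty":0,"tz":0,"roll":0,"jaw":0},{"tx":0,"ty":0,"tz":0,"roll":0,"jaw":0}]'|sed -n '2p;4p'
python3 pt.py
python3 -c "
from h import *
go([.5868,.3418,.138],0)"
```

```text
position: [0.5877, 0.3413, 0.1505]
force: [-0.2, -0.1, -1.0]
position: [0.5885, 0.3419, 0.1466]
force: [-0.3, 0.4, -0.9]
red 301 ends px [[280.3, 152.3], [264.1, 170.1]] rel TCP mm (x,z) [[15.6, -57.6], [-46.7, -115.9]] tilt 43.1
yel 35 ends px [[271.3, 144.6], [261.5, 155.3]] rel TCP mm (x,z) [[-13.9, -24.8], [-50.8, -58.9]] tilt 42.7
TCP [0.5885 0.3419 0.1466]
cm in tool: [ 0.03 10.07  0.83] roll -0.0 az -0.02 pos [0.5888 0.342  0.147 ] t 60.4
cm in tool: [-0.2   0.03  0.9 ] roll -0.0 az -0.02 pos [0.5888 0.342  0.147 ] t 60.4
```

```bash
python3 -m jog '[{"tx":-0.2,"ty":0,"tz":0.85,"roll":0,"jaw":0},{"tx":-0.46,"ty":0,"tz":0.385,"roll":0,"jaw":0},{"tx":-0.46,"ty":0,"tz":0.385,"roll":0,"jaw":0},{"tx":-0.46,"ty":0,"tz":0.385,"roll":0,"jaw":0},{"tx":0,"ty":0,"tz":0,"roll":0,"jaw":0}]'|sed -n '2p;4p'
python3 pt.py | grep yel
python3 -m jog '[{"tx":-0.46,"ty":0,"tz":0.385,"roll":0,"jaw":0},{"tx":-0.46,"ty":0,"tz":0.385,"roll":0,"jaw":0},{"tx":0,"ty":0,"tz":0,"roll":0,"jaw":0}]'|sed -n '2p;4p'
python3 -m jog '[{"tx":-0.46,"ty":0,"tz":0.385,"roll":0,"jaw":0},{"tx":-0.46,"ty":0,"tz":0.385,"roll":0,"jaw":0},{"tx":0,"ty":0,"tz":0,"roll":0,"jaw":0}]'|sed -n '2p;4p'
python3 pt.py | grep -v red
```

```text
position: [0.5702, 0.3419, 0.125]
force: [0.5, -0.5, -1.3]
yel 24 ends px [[266.4, 151.7], [258.4, 159.1]] rel TCP mm (x,z) [[-14.6, -26.6], [-44.5, -49.8]] tilt 37.8
position: [0.5612, 0.3418, 0.1173]
force: [-0.8, 0.6, -0.8]
position: [0.552, 0.3418, 0.1096]
force: [-0.7, 0.3, -0.3]
yel 10 ends px [[261.8, 156.0], [258.4, 159.1]] rel TCP mm (x,z) [[-13.6, -24.8], [-26.3, -34.4]] tilt 37.1
TCP [0.552  0.3418 0.1096]
cm in tool: [ 3.62 10.05 -2.86] roll 0.0 az 0.0 pos [0.5527 0.3419 0.11  ] t 61.6
```

```bash
python3 -m jog '[{"tx":-0.46,"ty":0,"tz":0.385,"roll":0,"jaw":0},{"tx":-0.46,"ty":0,"tz":0.385,"roll":0,"jaw":0},{"tx":0,"ty":0,"tz":0,"roll":0,"jaw":0}]'|sed -n '2p;4p'
python3 -m jog '[{"tx":-0.3,"ty":0,"tz":0.25,"roll":0,"jaw":0},{"tx":0,"ty":0,"tz":0,"roll":0,"jaw":0}]'|sed -n '2p;4p'
python3 -m jog '[{"tx":-0.3,"ty":0,"tz":0.25,"roll":0,"jaw":0},{"tx":0,"ty":0,"tz":0,"roll":0,"jaw":0}]'|sed -n '2p;4p'
python3 pt.py 2>/dev/null| grep -v red
```

```text
position: [0.5427, 0.3418, 0.1019]
force: [0.3, 0.0, -1.0]
position: [0.5417, 0.3422, 0.1005]
force: [0.0, 0.1, -0.8]
position: [0.5419, 0.3424, 0.1001]
force: [4.1, -1.4, 6.2]
```

```bash
python3 -m jog '[{"tx":-0.2,"ty":0,"tz":0.2,"roll":0,"jaw":0},{"tx":0,"ty":0,"tz":0,"roll":0,"jaw":0}]'|sed -n '2p;4p'
python3 -m jog '[{"tx":0.2,"ty":0,"tz":-0.2,"roll":0,"jaw":0.4},{"tx":0,"ty":0,"tz":0,"roll":0,"jaw":0.4},{"tx":0,"ty":0,"tz":0,"roll":0,"jaw":0.4},{"tx":0,"ty":0,"tz":-3,"roll":0,"jaw":0.4},{"tx":0,"ty":0,"tz":-4,"roll":0,"jaw":0.4},{"tx":0,"ty":0,"tz":-4,"roll":0,"jaw":0.4},{"tx":0,"ty":0,"tz":0,"roll":0,"jaw":0.6}]'|sed -n '2p;4p'
python3 -m jog '[{"tx":-0.7,"ty":4.3,"tz":0,"roll":0,"jaw":0.6},{"tx":-0.7,"ty":4.3,"tz":0,"roll":0,"jaw":0.6},{"tx":-0.7,"ty":4.3,"tz":0,"roll":0,"jaw":0.6},{"tx":-0.7,"ty":4.3,"tz":0,"roll":0,"jaw":0.6},{"tx":-0.7,"ty":4.3,"tz":0,"roll":0,"jaw":0.6},{"tx":-0.7,"ty":4.3,"tz":0,"roll":0,"jaw":0.6},{"tx":-0.7,"ty":4.3,"tz":0,"roll":0,"jaw":0.6},{"tx":-0.7,"ty":4.3,"tz":0,"roll":0,"jaw":0.6}]'|sed -n '2p'
python3 -m jog '[{"tx":-0.7,"ty":4.3,"tz":0,"roll":0,"jaw":0.6},{"tx":0,"ty":0,"tz":0,"roll":-0.14,"jaw":0.6},{"tx":0,"ty":0,"tz":0,"roll":0,"jaw":0.6},{"tx":0,"ty":0,"tz":0,"roll":0,"jaw":0.6},{"tx":0,"ty":0,"tz":0,"roll":0,"jaw":0.6}]'|sed -n '2p'
python3 pv.py v6
```

```text
position: [0.542, 0.3426, 0.0998]
force: [4.0, -2.6, 12.4]
position: [0.5411, 0.3437, 0.2133]
force: [0.3, -0.1, 0.5]
position: [0.4806, -0.003, 0.2067]
position: [0.4748, -0.0439, 0.2073]
home []
pin [([163.3, 323.9], 0.64, [0.4877, -0.048, 0.011])]
rect 0.78 mid [ 0.4622 -0.0507] len 0.1219 az tip-180 9.7
cm in tool: [  7.28 -33.72  -3.23] roll 0.141 az 8.06 pos [ 0.4752 -0.0441  0.2077] t 64.8
```

```bash
python3 -m jog '[{"tx":-0.35,"ty":0.5,"tz":0,"roll":-0.028,"jaw":0.6},{"tx":0,"ty":0,"tz":4,"roll":0,"jaw":0.6},{"tx":0,"ty":0,"tz":4,"roll":0,"jaw":0.6},{"tx":0,"ty":0,"tz":4,"roll":0,"jaw":0.6},{"tx":0,"ty":0,"tz":3,"roll":0,"jaw":0.6},{"tx":0,"ty":0,"tz":2.9,"roll":0,"jaw":0.6},{"tx":0,"ty":0,"tz":0,"roll":0,"jaw":0.6},{"tx":0,"ty":0,"tz":0,"roll":0,"jaw":0.6}]'|sed -n '2p;4p'
python3 -m jog '[{"tx":0,"ty":0,"tz":0.2,"roll":0,"jaw":0},{"tx":0,"ty":0,"tz":0,"roll":0,"jaw":0},{"tx":0,"ty":0,"tz":0,"roll":0,"jaw":0},{"tx":0,"ty":0,"tz":0,"roll":0,"jaw":0},{"tx":0,"ty":0,"tz":0,"roll":0,"jaw":0},{"tx":0,"ty":0,"tz":0,"roll":0,"jaw":0}]'|sed -n '2p;4,6p'
python3 -m jog '[{"tx":0,"ty":0,"tz":-4,"roll":0,"jaw":0},{"tx":0,"ty":0,"tz":-4,"roll":-0.14,"jaw":0},{"tx":0,"ty":0,"tz":-4,"roll":-0.14,"jaw":0},{"tx":0,"ty":0,"tz":0,"roll":-0.14,"jaw":0},{"tx":0,"ty":0,"tz":0,"roll":-0.14,"jaw":0},{"tx":0,"ty":0,"tz":0,"roll":-0.14,"jaw":0},{"tx":0,"ty":0,"tz":0,"roll":-0.14,"jaw":0},{"tx":0,"ty":0,"tz":0,"roll":-0.14,"jaw":0}]'|sed -n '2p;4,6p'
python3 -m jog '[{"tx":0,"ty":0,"tz":0,"roll":-0.14,"jaw":0},{"tx":0,"ty":0,"tz":0,"roll":-0.14,"jaw":0},{"tx":0,"ty":0,"tz":0,"roll":-0.14,"jaw":0},{"tx":0,"ty":0,"tz":0,"roll":0,"jaw":0},{"tx":0,"ty":0,"tz":0,"roll":0,"jaw":0}]'|sed -n '2p;4,6p'
python3 -c "
from h import *
go([.5095,.1815,.142],90)"
```

```text
position: [0.4724, -0.0501, 0.0287]
force: [0.0, -0.6, -0.5]
position: [0.4726, -0.0504, 0.0274]
force: [0.4, 0.6, 6.2]
opening: 0.253
grasp_force: 30.0
position: [0.4721, -0.0504, 0.1467]
force: [0.2, -0.6, -1.0]
opening: 0.246
grasp_force: 30.0
position: [0.4722, -0.0504, 0.1466]
force: [0.7, 1.2, -0.7]
opening: 0.249
grasp_force: 30.0
cm in tool: [23.21  3.59  0.46] roll -0.006 az 89.65 pos [ 0.4722 -0.0504  0.1466] t 67.5
```

```bash
python3 -m jog '[{"tx":4.6,"ty":0.7,"tz":0,"roll":-0.006,"jaw":0},{"tx":4.6,"ty":0.7,"tz":0,"roll":0,"jaw":0},{"tx":4.6,"ty":0.7,"tz":0,"roll":0,"jaw":0},{"tx":4.6,"ty":0.75,"tz":0,"roll":0,"jaw":0},{"tx":4.7,"ty":0.75,"tz":0,"roll":0,"jaw":0},{"tx":0,"ty":0,"tz":0,"roll":0,"jaw":0}]'|sed -n '2p;4p'
python3 -m jog '[{"tx":0,"ty":0,"tz":1,"roll":0,"jaw":0},{"tx":0,"ty":0,"tz":0.6,"roll":0,"jaw":0},{"tx":0,"ty":0,"tz":0.4,"roll":0,"jaw":0},{"tx":0,"ty":0,"tz":0,"roll":0,"jaw":0},{"tx":0,"ty":0,"tz":0,"roll":0,"jaw":0}]'|sed -n '2p;4p'
python3 -m jog '[{"tx":0,"ty":0,"tz":0.4,"roll":0,"jaw":0},{"tx":0,"ty":0,"tz":0.4,"roll":0,"jaw":0},{"tx":0,"ty":0,"tz":0.2,"roll":0,"jaw":0},{"tx":0,"ty":0,"tz":0,"roll":0,"jaw":0}]'|sed -n '2p;4p'
```

```text
position: [0.5088, 0.1859, 0.1469]
force: [-0.4, -0.0, -0.1]
position: [0.508, 0.1796, 0.1265]
force: [0.4, 0.0, -1.0]
position: [0.5085, 0.1791, 0.1177]
force: [-0.1, -6.4, 6.9]
```

```bash
python3 -m jog '[{"tx":0,"ty":0,"tz":0.4,"roll":0,"jaw":0},{"tx":0,"ty":0,"tz":0.4,"roll":0,"jaw":0},{"tx":0,"ty":0,"tz":0.4,"roll":0,"jaw":0},{"tx":0,"ty":0,"tz":0.4,"roll":0,"jaw":0},{"tx":0,"ty":0,"tz":0.4,"roll":0,"jaw":0},{"tx":0,"ty":0,"tz":0.45,"roll":0,"jaw":0},{"tx":0,"ty":0,"tz":0,"roll":0,"jaw":0}]'|sed -n '2p;4p'
python3 -m jog '[{"tx":-0.5,"ty":0,"tz":-2,"roll":0,"jaw":0},{"tx":-1,"ty":2,"tz":-4,"roll":0,"jaw":0},{"tx":0,"ty":2.5,"tz":-4,"roll":0,"jaw":0},{"tx":0,"ty":2.5,"tz":-1.5,"roll":0.14,"jaw":0},{"tx":0,"ty":2,"tz":0,"roll":0.14,"jaw":0},{"tx":0,"ty":0,"tz":0,"roll":0.14,"jaw":0},{"tx":0,"ty":0,"tz":0,"roll":0.14,"jaw":0},{"tx":0,"ty":0,"tz":0,"roll":0.14,"jaw":0}]'|sed -n '2p;4p'
python3 -m jog '[{"tx":0,"ty":0,"tz":0,"roll":0.14,"jaw":0},{"tx":0,"ty":0,"tz":0,"roll":0.14,"jaw":0},{"tx":0,"ty":0,"tz":0,"roll":0.14,"jaw":0},{"tx":0,"ty":0,"tz":0,"roll":0.14,"jaw":0},{"tx":0,"ty":0,"tz":0,"roll":0.14,"jaw":0},{"tx":0,"ty":0,"tz":0,"roll":0.14,"jaw":0},{"tx":0,"ty":0,"tz":0,"roll":0.03,"jaw":0},{"tx":0,"ty":0,"tz":0,"roll":0,"jaw":0}]'|sed -n '2p;4,6p'
python3 pt.py
python3 -c "
from h import *
go([.5888,.3918,.1465],0)"
```

```text
position: [0.5089, 0.1802, 0.0931]
force: [0.1, -2.9, 5.1]
position: [0.5978, 0.1628, 0.2071]
force: [-0.1, -0.4, -1.0]
position: [0.5977, 0.1629, 0.2071]
force: [0.8, -0.5, -1.1]
opening: 0.252
grasp_force: 30.0
red 385 ends px [[271.2, 143.3], [268.7, 173.6]] rel TCP mm (x,z) [[-57.1, -9.9], [-72.3, -105.1]] tilt 81.0
yel 52 ends px [[286.5, 146.8], [274.1, 158.9]] rel TCP mm (x,z) [[-12.1, -27.0], [-52.1, -59.8]] tilt 39.3
TCP [0.5977 0.1629 0.2071]
cm in tool: [-0.84 -7.85  6.85] roll 0.004 az 0.24 pos [0.5977 0.163  0.2071] t 71.3
cm in tool: [ -0.79 -22.89   6.06] roll 0.004 az 0.24 pos [0.5977 0.163  0.2071] t 71.3
```

```bash
python3 -m jog '[{"tx":0.4,"ty":-4.58,"tz":0,"roll":0.004,"jaw":0},{"tx":0,"ty":-4.58,"tz":0,"roll":0,"jaw":0},{"tx":0,"ty":-4.58,"tz":0,"roll":0,"jaw":0},{"tx":0,"ty":-4.58,"tz":0,"roll":0,"jaw":0},{"tx":0,"ty":-4.58,"tz":0,"roll":0,"jaw":0},{"tx":0,"ty":0,"tz":0,"roll":0,"jaw":0},{"tx":-0.5,"ty":0,"tz":2,"roll":0,"jaw":0},{"tx":-0.5,"ty":0,"tz":2,"roll":0,"jaw":0}]'|sed -n '2p;4p'
python3 -m jog '[{"tx":-0.3,"ty":0,"tz":1.5,"roll":0,"jaw":0},{"tx":-0.1,"ty":0,"tz":0.6,"roll":0,"jaw":0},{"tx":0,"ty":0,"tz":0,"roll":0,"jaw":0},{"tx":0,"ty":0,"tz":0,"roll":0,"jaw":0}]'|sed -n '2p;4p'
python3 pt.py | grep yel
python3 -c "
from h import *
go([.5868,.3918,.138],0)"
```

```text
position: [0.5919, 0.3924, 0.1673]
force: [-0.3, -0.1, -1.3]
position: [0.5886, 0.3921, 0.147]
force: [0.2, 0.7, -0.3]
yel 34 ends px [[268.5, 139.8], [258.7, 150.4]] rel TCP mm (x,z) [[-13.1, -25.8], [-51.2, -60.8]] tilt 42.6
cm in tool: [-0.2   0.04  0.94] roll -0.0 az -0.02 pos [0.5888 0.3922 0.1474] t 72.5
```

```bash
python3 -m jog '[{"tx":-0.2,"ty":0,"tz":0.68,"roll":0,"jaw":0},{"tx":-0.46,"ty":0.03,"tz":0.385,"roll":0,"jaw":0},{"tx":-0.46,"ty":0,"tz":0.385,"roll":0,"jaw":0},{"tx":-0.46,"ty":0,"tz":0.385,"roll":0,"jaw":0},{"tx":0,"ty":0,"tz":0,"roll":0,"jaw":0}]'|sed -n '2p;4p'
python3 pt.py | grep yel
python3 -m jog '[{"tx":-0.46,"ty":0,"tz":0.385,"roll":0,"jaw":0},{"tx":-0.46,"ty":0,"tz":0.385,"roll":0,"jaw":0},{"tx":0,"ty":0,"tz":0,"roll":0,"jaw":0}]'|sed -n '2p;4p'
python3 -m jog '[{"tx":-0.46,"ty":0,"tz":0.385,"roll":0,"jaw":0},{"tx":-0.46,"ty":0,"tz":0.385,"roll":0,"jaw":0},{"tx":0,"ty":0,"tz":0,"roll":0,"jaw":0}]'|sed -n '2p;4p'
python3 pt.py | grep -v red
```

```text
position: [0.5703, 0.3917, 0.127]
force: [-0.4, -0.2, -1.6]
yel 25 ends px [[263.9, 146.1], [256.1, 153.9]] rel TCP mm (x,z) [[-13.3, -27.2], [-43.4, -52.3]] tilt 39.9
position: [0.5613, 0.3916, 0.1193]
force: [0.2, 0.1, -0.3]
position: [0.552, 0.3916, 0.1116]
force: [1.2, 0.2, -1.3]
yel 10 ends px [[258.9, 151.1], [256.1, 153.9]] rel TCP mm (x,z) [[-14.6, -28.0], [-25.1, -36.9]] tilt 39.9
TCP [0.552  0.3916 0.1116]
cm in tool: [ 3.62 15.04 -2.66] roll 0.0 az 0.01 pos [0.5528 0.3917 0.112 ] t 73.8
```

```bash
python3 -m jog '[{"tx":-0.46,"ty":0,"tz":0.385,"roll":0,"jaw":0},{"tx":-0.46,"ty":0,"tz":0.385,"roll":0,"jaw":0},{"tx":0,"ty":0,"tz":0,"roll":0,"jaw":0}]'|sed -n '2p;4p'
python3 -m jog '[{"tx":-0.3,"ty":0,"tz":0.25,"roll":0,"jaw":0},{"tx":0,"ty":0,"tz":0,"roll":0,"jaw":0}]'|sed -n '2p;4p'
python3 -m jog '[{"tx":-0.3,"ty":0,"tz":0.25,"roll":0,"jaw":0},{"tx":0,"ty":0,"tz":0,"roll":0,"jaw":0}]'|sed -n '2p;4p'
python3 -m jog '[{"tx":-0.2,"ty":0,"tz":0.2,"roll":0,"jaw":0},{"tx":0,"ty":0,"tz":0,"roll":0,"jaw":0}]'|sed -n '2p;4p'
```

```text
position: [0.5428, 0.3916, 0.1039]
force: [-0.2, -0.1, -1.1]
position: [0.5411, 0.3919, 0.1022]
force: [-0.2, -0.6, -1.9]
position: [0.5411, 0.3922, 0.1017]
force: [3.3, -2.0, 4.2]
position: [0.5412, 0.3923, 0.1015]
force: [5.6, -3.8, 10.7]
```

```bash
python3 -m jog '[{"tx":0.2,"ty":0,"tz":-0.2,"roll":0,"jaw":0.4},{"tx":0,"ty":0,"tz":0,"roll":0,"jaw":0.4},{"tx":0,"ty":0,"tz":0,"roll":0,"jaw":0.4},{"tx":0,"ty":0,"tz":-3,"roll":0,"jaw":0.4},{"tx":0,"ty":0,"tz":-4,"roll":0,"jaw":0.4},{"tx":0,"ty":0,"tz":-4,"roll":0,"jaw":0.4},{"tx":0,"ty":3,"tz":-3,"roll":0,"jaw":0.6},{"tx":0,"ty":0,"tz":0,"roll":0,"jaw":0.6}]'|sed -n '2p;4p'
python3 -m jog '[{"tx":0,"ty":0,"tz":0,"roll":0,"jaw":0.6},{"tx":0,"ty":0,"tz":0,"roll":0,"jaw":0.6}]'|sed -n '2p'
python3 pv.py z1 | grep ^pin
python3 -m jog '[{"tx":0,"ty":4,"tz":0,"roll":0,"jaw":0.6},{"tx":0,"ty":4,"tz":0,"roll":0,"jaw":0.6},{"tx":0,"ty":4,"tz":0,"roll":0,"jaw":0.6},{"tx":0,"ty":4,"tz":0,"roll":0,"jaw":0.6},{"tx":0,"ty":0,"tz":0,"roll":0,"jaw":0.6},{"tx":0,"ty":0,"tz":0,"roll":0,"jaw":0.6}]'|sed -n '2p'
python3 pv.py z2 |grep ^pin
python3 - <<'E'
from h import *
import pickle
A,B=[pickle.load(open(f"z{i}.pk","rb")) for i in (1,2)]
S=cam("side"); SP=landmark_of("side","pin"); print("side",[(d["point"],round(d["p"],2)) for d in SP])
n=np.array([np.cos(np.radians(40)),0,np.sin(np.radians(40))])
for y in (.2414,.2916,.3418,.3918):
    H=np.array([.5276,y,.0752])+.035*n; rs=[]
    for c,L in ((A[0],A[2]),(B[0],B[2])):
        e=proj(c,H); q=[np.array(p) for p,s in L if s>.3 and np.hypot(*(np.array(p)-e))<22]
        if q: q=min(q,key=lambda v:np.hypot(*(v-e))); rs.append(ray(c,q)); print("  px err",(q-e).round(1))
    print(y,"exp",H.round(4),(tri(rs)[0]-H).round(4) if len(rs)>1 else rs)
# brass visible near shoulders in z2/z1?
for c in (A[0],B[0]):
    h=cv2.cvtColor(c["img"],cv2.COLOR_RGB2HSV).astype(int); red=((h[...,0]<8)|(h[...,0]>170))&(h[...,1]>140)&(h[...,2]>60)
    nl,L,St,Ce=cv2.connectedComponentsWithStats(red.astype(np.uint8)); print([(St[i][:4].tolist(),Ce[i].round(1).tolist()) for i in range(1,nl) if St[i,4]>150])
E
```

```text
position: [0.5401, 0.3609, 0.2443]
force: [0.1, 0.7, 0.8]
position: [0.537, 0.3619, 0.2378]
pin [([165.5, 448.2], 0.82, [0.5399, 0.2083, 0.011]), ([166.6, 338.9], 0.77, [0.5387, 0.3372, 0.011]), ([163.8, 286.5], 0.74, [0.542, 0.399, 0.011]), ([165.3, 395.5], 0.66, [0.5402, 0.2705, 0.011]), ([173.7, 393.3], 0.26, [0.53, 0.2724, 0.011])]
position: [0.5384, 0.2015, 0.2394]
pin [([166.3, 220.2], 0.92, [0.541, 0.3178, 0.011]), ([169.1, 273.5], 0.82, [0.5375, 0.2547, 0.011]), ([172.3, 277.1], 0.71, [0.5336, 0.2506, 0.011]), ([170.2, 166.3], 0.67, [0.5364, 0.3823, 0.011]), ([164.2, 111.5], 0.66, [0.5438, 0.4462, 0.011])]
side [([161.6, 275.4], 0.75), ([154.8, 268.3], 0.7), ([265.3, 292.5], 0.58), ([336.9, 344.8], 0.45), ([148.7, 264.8], 0.44), ([152.1, 267.6], 0.43)]
  px err [-3.8 -2.7]
  px err [-1.9 -0.9]
0.2414 exp [0.5544 0.2414 0.0977] [ 0.0019  0.0013 -0.0035]
  px err [-4. -0.]
  px err [-4.8  0.7]
0.2916 exp [0.5544 0.2916 0.0977] [ 0.0036 -0.0003 -0.0024]
  px err [-2.7 -1.3]
  px err [-1.   1.8]
0.3418 exp [0.5544 0.3418 0.0977] [ 0.0006  0.0008 -0.0054]
  px err [-5.6  1.5]
  px err [-7.2  1.7]
0.3918 exp [0.5544 0.3918 0.0977] [ 0.0054 -0.0013 -0.0021]
[([268, 130, 31, 61], [284.0, 159.5]), ([329, 130, 27, 26], [341.6, 142.3]), ([387, 130, 31, 25], [401.9, 142.1]), ([445, 130, 34, 25], [461.7, 142.1]), ([378, 145, 36, 52], [393.3, 173.9]), ([430, 144, 43, 47], [448.2, 170.7]), ([328, 157, 26, 34], [339.8, 173.2])]
[([73, 132, 39, 26], [92.3, 144.6]), ([134, 132, 35, 26], [151.3, 144.6]), ([196, 132, 31, 25], [211.1, 144.2]), ([257, 132, 32, 60], [273.2, 161.0]), ([83, 145, 55, 48], [113.2, 171.7]), ([142, 145, 46, 48], [167.1, 172.5]), ([200, 146, 39, 47], [221.5, 173.1]), ([113, 180, 28, 19], [129.2, 192.5])]
```

```bash
python3 - <<'E'
from h import *
c=cam("top")
for t in ("electrode_new","electrode_old"):
    print(t,[(d["point"],round(d["p"],2),onz(c,d["point"],.012).round(3).tolist()) for d in landmark_of("top",t)[:2]])
print(hand_in())
E
```

```text
electrode_new [([225.9, 367.4], 0.45, [0.513, -0.165, 0.012])]
electrode_old [([212.7, 448.7], 0.59, [0.55, -0.404, 0.012])]
the job is handed in; nothing more can be done
None
```

The job is handed in, but no verdict came back: the worn electrode is in the tray, the new one is clamped upright in the chuck, and all four pins are in the terminals, measured within about 6 mm of home. The sleeve angle and jaw forces were judged only from rising wrist torque and pictures.

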